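# Dust out the donated lantern glasses

## Task

Pull the red gate knob of the dust extractor fully out, then take the brush from its stand and, with the extractor left open, brush out every lantern glass as it stands on the slotted plate, palest first (white, then amber, then green): right down to the bottom, up to the mouth and down to the bottom again in each. Finish with the brush standing back in its stand, the knob pushed fully home and every glass set down gently, upright, on the cork mat; leave the other things on the cart where they are.

Things in the scene. Friction and masses are not known exactly. Their poses are not given: they have to be found in the camera images.
- station: Dust extraction station, fixed. Grey plate box 200 (x) x 400 (y) x 30 mm high with black slots on top, where the glasses stand; origin at the centre of its underside (top at +30 mm). Behind its right end is the blue fan housing, 160 x 220 x 120 mm high; its front face, towards -x, is at x = 105 mm, y = -330 mm from the origin.
- gate (a joint): Detented slide gate of the extractor, in m: 0 = pushed home (shut), 0.05 = fully out (open); pulling moves the knob towards the station's -x. It needs about 6 to 8 N to leave either end, is over centre at 0.025 and then snaps to the nearer end and stays there.
- gate_grip (a point): Centre of the red round gate knob, 34 mm diameter, 24 mm long along the station's x axis, on the housing front, 75 mm above the table. Its frame is parallel to the station's. The free gap between knob and housing front is 33 mm when home. It can be pinched from above across y.
- mat: Cork mat, fixed, 140 (x) x 270 (y) x 5 mm; origin at the centre of its underside, top 5 mm above.
- stand: Grey round brush stand, fixed: upright open tube, inside diameter 42, outside 52, 85 mm high on a 72 mm foot; origin at the centre of its underside, inside floor 8 mm above it. The brush stands in it, bristles down.
- brush: Long brush, 190 mm, 90 g; origin at the bristle end, z axis along the brush towards the handle. White bristles 37 mm diameter (firm core 30 mm) from 0 to 85 mm, thin steel shaft, round orange handle 22 mm diameter from 105 to 190 mm. It may lean up to 0.15 rad in its stand.
- brush_tip (a point): Bristle end of the brush, on its axis (the same point as the brush origin).
- brush_handle (a point): Middle of the orange handle, on the axis, 147 mm from the bristle end; where to grip.
- glass_white: Opal white lantern glass: open-topped round cup, closed bottom, 66 mm outside diameter, 58 mm inside, 100 mm high, floor 6 mm thick, about 0.26 kg; origin at the centre of its underside, z up through the mouth. May be absent (None).
- glass_amber: Amber lantern glass: open-topped round cup, closed bottom, 66 mm outside diameter, 58 mm inside, 100 mm high, floor 6 mm thick, about 0.26 kg; origin at the centre of its underside, z up through the mouth. May be absent (None).
- glass_green: Dark green lantern glass: open-topped round cup, closed bottom, 66 mm outside diameter, 58 mm inside, 100 mm high, floor 6 mm thick, about 0.26 kg; origin at the centre of its underside, z up through the mouth. May be absent (None).
- spray: Spray bottle of blue cleaner, 72 mm diameter, 194 mm high; a bystander, origin at its underside.
- tape: Roll of blue tape lying flat, 80 mm diameter, 25 mm high; a bystander, origin at its underside.
- bulb_box: Purple bulb carton 60 x 60 x 100 mm; a bystander, origin at its underside.
- driver: Screwdriver lying on the cart; a bystander, origin on its underside.
- finial: Brass lamp finial, 60 mm wide, 62 mm high; a bystander, origin at its underside.
- candlestick: Brass candlestick 72 mm wide, 120 mm high; a bystander, origin at its underside.
- tin: Open aluminium pot, 76 mm wide, 60 mm high; a bystander, origin at its underside.
Not all that is in view belongs to the job. Leave any black, pink or yellow look-alike of the brush alone.

How it is judged:
By the outcome, as a careful person would: the job done as asked, in the order asked, and still so for the second after the job is handed in, with the robot touching nothing.
Of glass_white, glass_amber, glass_green only 2 to 3 are there at a start; the rules pass over those that are not, and their reading is None.
At some moment in a run one of glass_white, glass_amber, glass_green may be knocked a few centimetres aside while the robot is not near it.
It also fails if it takes over 210 s, if anything falls off the work surface, if the arm or the gripper's body presses on something with over 40 N, if the wrist force passes 120 N, or if a joint passes its speed limit or range.

## Robot

A 7-joint arm with a two-finger parallel gripper is mounted at the origin on the work surface. World frame = base frame: x ahead of the robot, y to its left, z up, the work surface at z = 0. Lengths are in m, angles in rad, forces in N, time in s.
With the tool pointing down it reaches from about 0.425 to 0.925 m from the base axis. Payload 6.8 kg.
Tool frame: the origin (TCP) lies on the front face of the gripper's body, between the roots of the fingers; the fingertips stand 73 mm ahead of it and the grasp point (between the pads) lies 54 mm ahead of it; z points along the fingers, y is the direction in which the jaws open and shut (so a half turn about z gives the same grasp; the last joint's range is limited). The gripper opens to 85 mm and grips with 20 to 120 N. Pads are 22 mm wide; open, the fingers measure 114 mm over their backs; the gripper's body (76 mm by 85 mm) begins 54 mm behind the grasp point. The pads swing forward as they close: fully open they stand 13 mm farther back than shut.
Start: joints at [-1.302, 0.477, 0.022, 1.555, -0.011, 1.109, -0.083], TCP at [0.248, 0.628, 0.304] pointing down, gripper open.
Joint ranges: [-2.96, 2.96], [-0.34, 2.1], [-1.41, 1.46], [0.24, 2.44], [-1.37, 4.51], [0.17, 1.92], [-2.96, 2.96]. Speed limits (rad/s): [2.39, 2.39, 3.14, 3.14, 3.14, 3.14, 3.14].

## Interface

Orientations are given as a rotation vector (axis times angle).
In Python, from bench import * gives the robot as it stands.
- The arm moves only by the tool jog_arm, never from a script. Its argument "plan" is a list of rows, each a list of 2 entries, a list of its own where there are three numbers: the shift along the world's x, y, z in cm, then the turn about the world's z in rad. In form: [[[tx, ty, tz], twist], ...]. A call has 1 to 12 rows; each row shifts and turns the commanded pose from where the row before left it; what a row does not reach is not made up. A row lasts 1/10 s, in which the tool goes at most 50 mm and 8.59 degrees, less where a joint would pass 70% of its speed; a pose out of reach is approached as far as the arm can. A call is refused whole if a number of a shift passes 5 or a number of a turn 0.15, either way. A call with a gripper value outside its range is refused whole. "hand" is the finger opening in cm, from 0 to 8.54, set as the call begins (left out, the last holds). The fingers move at their own pace and stop on an object; "grip_force" is the grip in N (left out, the last holds). Time passes only in rows, so rows that do not move let the fingers close. It gives the time, the measured TCP pose, the force and the opening at its end, in the units of the state.
- get_obs(): the state, without advancing time (a new reading comes with each control period).
- grab_frame(name): name is "scene" or "top" or "wrist"; returns the picture (480x640x3 uint8, red, green, blue); there is no depth.
- get_calibration(name): a dict with "intrinsics" (3x3 intrinsics, pixels), "k1" (the pictures are not rectified: a ray, as slopes to the right and down, at radius r is drawn at 1 + k1 r^2 times it, then the intrinsics apply), "xyz" and "orientation" of the camera in the world. Camera axes: x right, y down, z forward; pixel columns grow to the right and rows downward; lengths in m; the calibration is good to about 2 mm. A picture is of the moment at which its call begins: read the wrist's pose just before it. get_calibration takes no time and is no camera call; for the wrist camera it gives the pose at the moment of the call.
- hand_in(): hands the job in, once; it reports no verdict.
The state is a dict: "clock": time; "joints": joint angles; "qvel": joint speeds; "tau": joint torques, N m; "tcp_pos": TCP position; "orientation": TCP orientation; "contact_force": force on the tool from outside, world axes, zero at the start; "moment": the same for the moment, N m; "grip_width": finger opening in m.
Only numpy, scipy, OpenCV 4.12 (cv2) and the standard library are available. Lean on these libraries where they do the work, as an engineer would, in place of code of your own. Each camera call takes 0.05 s, during which the arm holds its last target. There are 200 camera calls.

## Working session

There is one attempt and no reset: what is moved stays moved. The work goes in short steps, Python scripts to look and compute and a tool call to move; the robot and the scene stay as the last step left them, time stands still between calls to the robot, and variables do not carry over. Pictures are saved under pics/ and viewed, about 12 in all and at most 16, crops included, and the job is handed in when it is done.

Besides the shell and the picture viewer there is one more tool, called after "Request:" as name([rows], argument=value, ...), one row to a line, values as JSON. jog_arm: Moves the arm, as the interface text tells. Its arguments: {"type":"object","properties":{"plan":{"type":"array","items":{"type":"array"}},"hand":{"type":"number"},"grip_force":{"type":"number"}},"required":["plan"]}

```bash
mkdir -p pics; ls
cat > h.py <<'E'
from bench import *
import numpy as np, cv2
from scipy.spatial.transform import Rotation as R
def snap(n,f):
    c=get_calibration(n); im=grab_frame(n)[:,:,::-1].copy(); cv2.imwrite('pics/'+f,im)
    return im,c
def ray(c,u,v):
    K=np.array(c['intrinsics']);p=np.array([(u-K[0,2])/K[0,0],(v-K[1,2])/K[1,1]])
    q=p.copy()
    for _ in range(20): q=p/(1+c['k1']*(q@q))
    o=np.array(c['orientation']); M=o if o.shape==(3,3) else R.from_rotvec(o).as_matrix()
    return np.array(c['xyz']),M@np.array([q[0],q[1],1])
def onz(c,u,v,z):
    o,d=ray(c,u,v); return o+d*(z-o[2])/d[2]
def proj(c,P):
    o=np.array(c['orientation']); M=o if o.shape==(3,3) else R.from_rotvec(o).as_matrix()
    q=M.T@(np.array(P)-np.array(c['xyz'])); q=q[:2]/q[2]; q=q*(1+c['k1']*(q@q))
    K=np.array(c['intrinsics']); return K[:2,:2]@q+K[:2,2]
E
python3 - <<'E'
from h import *
a,c=snap('top','top0.png');b,d=snap('scene','scene0.png')
print(c,d,get_obs())
E
```

```text
pics
{'intrinsics': array([[542.73959995,   0.        , 300.43052744],
       [  0.        , 542.73959995, 243.78879166],
       [  0.        ,   0.        ,   1.        ]]), 'k1': -0.13821865719838405, 'xyz': array([0.3403313 , 0.10284516, 1.65822863]), 'orientation': array([-2.14176129,  2.17595241, -0.09377571])} {'intrinsics': array([[610.12302024,   0.        , 311.33410773],
       [  0.        , 610.12302024, 248.48216897],
       [  0.        ,   0.        ,   1.        ]]), 'k1': 0.07219034016879504, 'xyz': array([ 1.36421009, -0.22824834,  1.33233279]), 'orientation': array([-2.15513072, -1.39377426,  0.47399668])} {'clock': 0.1, 'joints': array([-1.30211471,  0.47773974,  0.02233946,  1.55633504, -0.01147819,
        1.10930527, -0.08306607]), 'qvel': array([-0.00086058, -0.00250662,  0.00180772, -0.00129791, -0.00030752,
        0.00039059, -0.00047326]), 'tau': array([ 4.16323935e-03, -5.97766113e+01,  1.61397457e+00, -2.81959426e+01,
        1.29264829e-02,  5.08202036e-03,  1.33233968e-05]), 'tcp_pos': array([0.24820684, 0.62726969, 0.30301523]), 'orientation': array([-5.88217000e-01, -3.08585680e+00,  2.59191046e-03]), 'contact_force': array([-0.02862856, -0.43733052,  0.25982803]), 'moment': array([0.00885501, 0.03214839, 0.05711796]), 'grip_width': 0.08523311938652366}
```

View pics/top0.png

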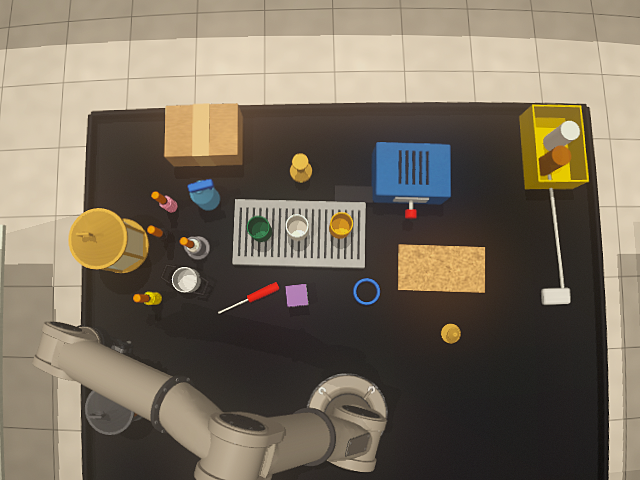

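View pics/scene0.png

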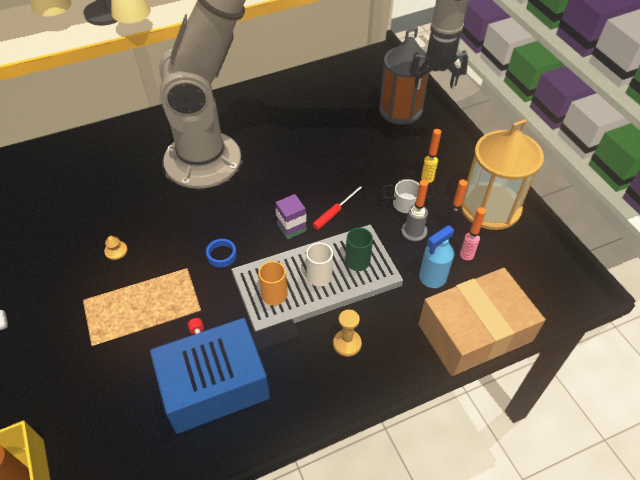

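Run:
```python
from h import *
c=get_calibration('top');d=get_calibration('scene')
im=cv2.imread('pics/top0.png');hsv=cv2.cvtColor(im,cv2.COLOR_BGR2HSV)
def blob(lo,hi,box):
    x0,y0,x1,y1=box;m=np.zeros(im.shape[:2],np.uint8);m[y0:y1,x0:x1]=cv2.inRange(hsv,lo,hi)[y0:y1,x0:x1]
    n,l,s,ce=cv2.connectedComponentsWithStats(m);i=1+np.argmax(s[1:,4]);return m,(l==i).astype(np.uint8),s[i],ce[i]
def box(name,r,z):
    m=cv2.findNonZero(r[1]);rc=cv2.minAreaRect(m);p=cv2.boxPoints(rc)
    w=np.array([onz(c,*q,z) for q in p]);print(name,rc,'centre',w.mean(0).round(4));print(w[:,:2].round(4).tolist())
box('mat',blob((5,60,60),(25,255,255),(380,235,500,300)),.005)
box('station',blob((0,0,110),(180,50,255),(225,190,372,275)),.03)
for n,lo,hi,b in [('green',(45,80,20),(95,255,255),(240,205,280,250)),('amber',(10,120,60),(28,255,255),(322,205,362,245)),('white',(10,8,170),(40,80,255),(280,208,315,245)),('knob',(0,150,80),(8,255,255),(395,200,425,222))]:
    r=blob(lo,hi,b);(q,rad)=cv2.minEnclosingCircle(cv2.findNonZero(r[1]));print(n,r[2],r[3],q,rad,onz(c,*q,.13)[:2].round(4))
print('knob',onz(c,410,213,.075))
print('blue front', onz(c,375,201,.12),onz(c,450,203,.12))
for n,p,z in [('white',(297,227),.13),('green',(259,228),.13),('amber',(341,224),.13),('stand top',(197,246),.085),('standfoot',(197,246),0),('handletop',(185,241),.195)]:
    w=onz(c,*p,z);print(n,w.round(4),'scene',proj(d,w).round(0))
t=cv2.resize(im[180:320,130:250],None,fx=4,fy=4,interpolation=2)
s=cv2.imread('pics/scene0.png')[130:300,370:500];s=cv2.resize(s,None,fx=3,fy=3,interpolation=2)
k=np.zeros((600,800,3),np.uint8);k[:560,:400]=t[:,:400];k[:510,400:790]=s;cv2.imwrite('pics/crop1.png',k)
```

```text
mat ((432.5, 267.0), (64.0, 105.0), 90.0) centre [ 0.4368 -0.2734  0.005 ]
[[0.5377, -0.1131], [0.5324, -0.4411], [0.3349, -0.4319], [0.3421, -0.1076]]
station ((298.7251892089844, 233.12899780273438), (132.18191528320312, 66.07862091064453), 1.4144233465194702) centre [0.5453 0.1363 0.03  ]
[[0.4525, 0.3391], [0.6549, 0.334], [0.6374, -0.0692], [0.4363, -0.0587]]
green [247 216  23  26 329] [258.71428571 228.31306991] (257.4513244628906, 228.26779174804688) 12.744125366210938 [0.548  0.2511]
amber [329 212  24  27 505] [340.47722772 224.8039604 ] (340.4166564941406, 224.7083282470703) 13.50968074798584 [0.5541 0.0149]
white [286 208  29  37 452] [299.51548673 222.76548673] (301.0, 224.77777099609375) 21.224945068359375 [0.5558 0.1269]
knob [405 209  12  10 103] [410.50485437 213.53398058] (410.5, 213.5) 6.5193023681640625 [ 0.5831 -0.1862]
knob [ 0.59338557 -0.19519113  0.075     ]
blue front [ 0.62267037 -0.08683076  0.12      ] [ 0.61381892 -0.30471308  0.12      ]
white [0.5496 0.1384 0.13  ] scene [317. 251.]
green [0.5487 0.2467 0.13  ] scene [356. 236.]
amber [0.5561 0.0132 0.13  ] scene [270. 270.]
stand top [0.5048 0.4343 0.085 ] scene [411. 212.]
standfoot [0.5137 0.4522 0.    ] scene [414. 232.]
handletop [0.5076 0.4446 0.195 ] scene [420. 183.]
```

View pics/crop1.png

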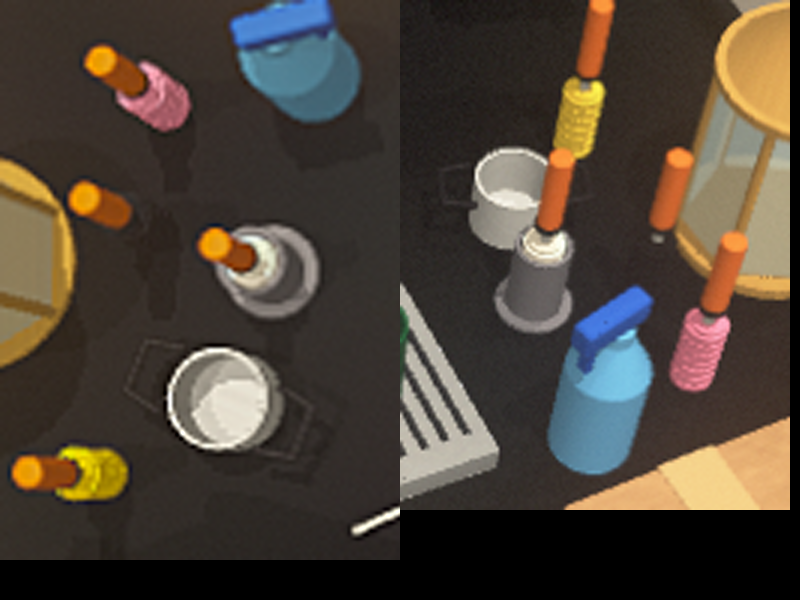

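Brush candidates in the top view: pink (165,202), black or dark (155,231), yellow (148,298), and the one in the grey tube stand (190,243). The tube one has white bristles and sits in the stand, so that is the brush. The station yaw of about -0.035 predicts the knob at (0.594,-0.196), and the image gives (0.593,-0.195). I'll move to the knob first.

Request:
jog_arm([
  [[1.9,-4.4,0],0.03],
  [[1.9,-4.4,0],0.03],
  [[1.9,-4.4,0],0.03],
  [[1.9,-4.4,0],0.03],
  [[1.9,-4.4,0],0.03],
  [[1.9,-4.4,0],0.03],
  [[1.9,-4.4,0],0.03],
  [[1.9,-4.4,0],0.03],
  [[1.9,-4.4,0],0.03],
  [[1.9,-4.4,0],0.03],
  [[1.9,-4.4,0],0.03],
  [[1.9,-4.4,0],0.015],
], hand=8.5, grip_force=60)

```text
clock: 1.3
tcp_pos: [0.4765, 0.0977, 0.3039]
orientation: [-0.048, -3.141, -0.0]
contact_force: [0.7, -0.6, -0.2]
grip_width: 0.0852
```

Run:
```python
from h import *
c=get_calibration('top');d=get_calibration('scene')
P=[(398,244),(485,247),(484,292),(398,290)]
w=np.array([onz(c,*q,.005) for q in P]);print('mat',w.mean(0),w[:,:2].round(4).tolist())
# lean: triangulate handle top & handle bottom centre from two views
def tri(a,b):
    o1,d1=ray(c,*a);o2,d2=ray(d,*b);A=np.array([d1,-d2]).T;s=np.linalg.lstsq(A,o2-o1,rcond=None)[0]
    p,q=o1+s[0]*d1,o2+s[1]*d2;return ((p+q)/2).round(4),np.linalg.norm(p-q).round(4)
print('handle top',tri((130+213/4,180+243/4),(370+162/3,130+156/3)))
print('handle bot',tri((130+247/4,180+256/4),(370+147/3,130+228/3)))
print('foot',onz(c,130+268/4,180+271/4,.004),onz(d,370+134/3,130+300/3,.004))
```

```text
mat [ 0.43218292 -0.29992851  0.005     ] [[0.509, -0.1677], [0.4951, -0.4392], [0.3564, -0.4296], [0.3683, -0.1633]]
handle top (array([0.5092, 0.4513, 0.1955]), np.float64(0.0042))
handle bot (array([0.5101, 0.4488, 0.1052]), np.float64(0.0068))
foot [0.50783249 0.4513161  0.004     ] [0.51168983 0.45354257 0.004     ]
```

Request:
jog_arm([
  [[1.67,-4.18,-0.5],0],
  [[1.67,-4.18,-1],0],
  [[1.67,-4.18,-1],0],
  [[1.67,-4.18,-1],0],
  [[1.67,-4.18,-1],0],
  [[1.67,-4.18,-1],0],
  [[1.67,-4.18,-1],0],
  [[0,0,0],0],
  [[0,0,0],0],
])

```text
clock: 2.2
tcp_pos: [0.5927, -0.1943, 0.2379]
orientation: [-0.054, -3.139, 0.0]
contact_force: [0.5, 0.9, 0.4]
grip_width: 0.085
```

Run:
```python
from h import *
print(get_obs()['tcp_pos'])
im,c=snap('wrist','w1.png');print(c)
hsv=cv2.cvtColor(im,cv2.COLOR_BGR2HSV);m=cv2.inRange(hsv,(0,150,60),(8,255,255))|cv2.inRange(hsv,(173,150,60),(180,255,255))
n,l,s,ce=cv2.connectedComponentsWithStats(m);i=1+np.argmax(s[1:,4]);print(s[i],ce[i],proj(c,(.5934,-.1952,.075)))
```

```text
[ 0.59273511 -0.19425057  0.23790425]
{'intrinsics': array([[352.17923821,   0.        , 318.89193879],
       [  0.        , 352.17923821, 237.71447482],
       [  0.        ,   0.        ,   1.        ]]), 'k1': -0.04496959771311205, 'xyz': array([ 0.5219426 , -0.19158288,  0.30870698]), 'orientation': array([2.10598389, 2.03544779, 0.282521  ])}
[ 291  222   51   45 2086] [315.70901246 243.76462128] [317.45694956 244.90708053]
```

View pics/w1.png

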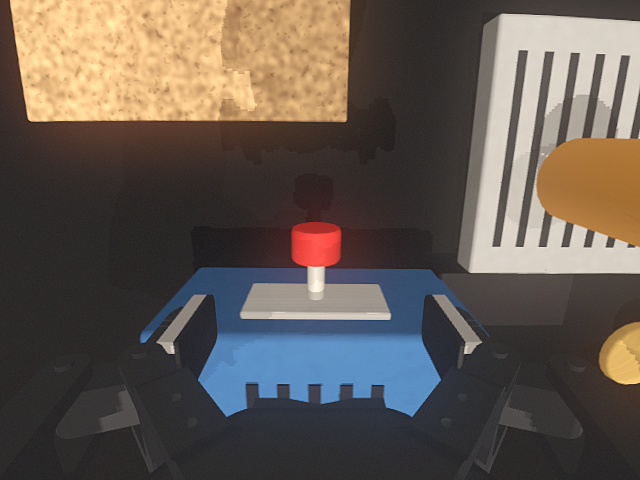

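The wrist view shows the knob at (316,244), within 2 px of the prediction. Descending and pinching it.

Request:
jog_arm([
  [[0,-0.1,-2.5],0],
  [[0,-0.1,-3],0],
  [[0,0,-3],0],
  [[0,0,-1.5],0],
  [[0,0,-0.7],0],
  [[0,0,0],0],
])

```text
clock: 2.85
tcp_pos: [0.5933, -0.1941, 0.1318]
orientation: [-0.048, -3.141, -0.001]
contact_force: [-0.4, -0.1, 0.6]
grip_width: 0.0852
```

Request:
jog_arm([
  [[0,0,0],0],
  [[0,0,0],0],
  [[0,0,0],0],
  [[0,0,0],0],
  [[0,0,0],0],
  [[0,0,0],0],
  [[0,0,0],0],
  [[0,0,0],0],
], hand=0, grip_force=60)

```text
clock: 3.65
tcp_pos: [0.5937, -0.1969, 0.1335]
orientation: [0.053, 3.139, -0.003]
contact_force: [-0.8, -2.5, 6.2]
grip_width: 0.0325
```

Request:
jog_arm([
  [[-0.5,0.02,0],0],
  [[-0.5,0.02,0],0],
  [[-0.5,0.02,0],0],
  [[-0.5,0.02,0],0],
  [[-0.5,0.02,0],0],
  [[-0.5,0.02,0],0],
  [[-0.5,0.02,0],0],
  [[-0.5,0.02,0],0],
  [[-0.5,0.02,0],0],
  [[-0.5,0.02,0],0],
  [[-0.2,0,0],0],
  [[0,0,0],0],
])

```text
clock: 4.85
tcp_pos: [0.5434, -0.1947, 0.1335]
orientation: [0.052, 3.135, -0.004]
contact_force: [5.4, -5.0, 3.1]
grip_width: 0.0322
```

Request:
jog_arm([
  [[0,0,0],0],
  [[0,0,0],0],
  [[0,0,0],0],
  [[0,0,0],0],
  [[0,0,0],0],
  [[0,0,2],0],
  [[0,0,4],0],
  [[0,0,4],0],
  [[0,0,4],0],
  [[0,0,2.5],0],
], hand=8.5)

```text
clock: 5.85
tcp_pos: [0.5418, -0.1933, 0.3]
orientation: [0.05, 3.138, -0.001]
contact_force: [0.5, -0.2, -0.2]
grip_width: 0.0849
```

Run:
```python
from h import *
im,c=snap('top','t1.png');print(get_obs()['tcp_pos'])
im,c=snap('wrist','w2.png')
hsv=cv2.cvtColor(im,cv2.COLOR_BGR2HSV);m=cv2.inRange(hsv,(0,150,60),(8,255,255))|cv2.inRange(hsv,(173,150,60),(180,255,255))
n,l,s,ce=cv2.connectedComponentsWithStats(m);i=1+np.argmax(s[1:,4]);print(s[i],ce[i],'home',proj(c,(.5934,-.1952,.075)),'out',proj(c,(.5434,-.1935,.075)),onz(c,*ce[i],.08))
```

```text
[ 0.54314815 -0.19388167  0.30326733]
[ 299  202   40   35 1272] [318.16116352 218.77830189] home [319.41283162 273.3918292 ] out [319.54944696 219.91698715] [ 0.54115997 -0.19461806  0.08      ]
```

Gate is out: the knob pixel is within 1 px of the fully-out prediction. Now the brush.

Request:
jog_arm([
  [[-0.3,4.9,0.1],0],
  [[-0.3,4.9,0.1],0],
  [[-0.3,4.9,0.1],0],
  [[-0.3,4.9,0.1],0],
  [[-0.3,4.9,0.1],0],
  [[-0.3,4.9,0.1],0],
  [[-0.3,4.9,0.1],0],
  [[-0.3,4.9,0.1],0],
  [[-0.3,4.9,0],0],
  [[-0.3,4.9,0],0],
  [[-0.3,4.9,0],0],
  [[0,4.9,0],0],
])

```text
clock: 7.15
tcp_pos: [0.5071, 0.3968, 0.3035]
orientation: [-0.049, -3.139, 0.002]
contact_force: [1.5, 1.3, 0.6]
grip_width: 0.0848
```

Request:
jog_arm([
  [[0,3,0],0],
  [[0,2.8,0],0],
  [[0,0,0],0],
  [[0,0,0],0],
])

```text
clock: 7.55
tcp_pos: [0.5076, 0.453, 0.3032]
orientation: [-0.048, -3.139, 0.003]
contact_force: [-0.1, -0.7, 0.5]
grip_width: 0.0851
```

Run:
```python
from h import *
print(get_obs()['tcp_pos'])
im,c=snap('wrist','w3.png')
for z in (.004,.085,.105,.198): print(z,proj(c,(.510,.452,z)).round(1))
```

```text
[0.50760048 0.45304359 0.30319898]
0.004 [318.6 209. ]
0.085 [318.2 227.7]
0.105 [318.1 233.9]
0.198 [317.3 279.3]
```

View pics/w3.png

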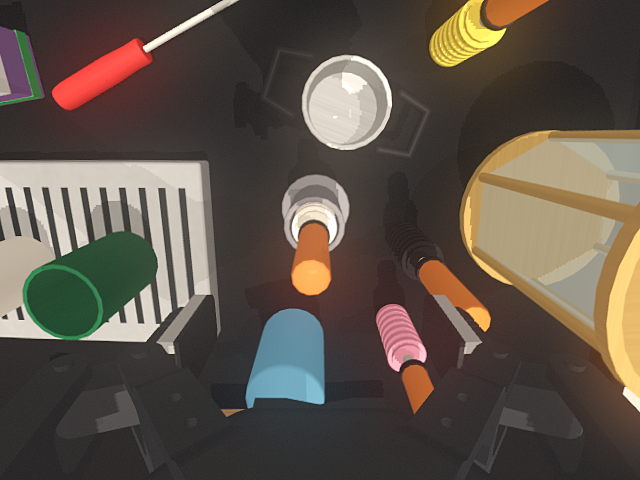

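Upright brush in its stand: handle top at (311,279), foot at (315,207). It is about 3 mm to -y of my estimate. I'll narrow the jaws before descending, because the dark look-alike's handle at (450,290) is close.

Request:
jog_arm([
  [[0.15,-0.35,0],0],
  [[0,0,0],0],
  [[0,0,-1],0],
  [[0,0,-2],0],
  [[0,0,-2],0],
  [[0,0,-2],0],
  [[0,0,-1.5],0],
  [[0,0,-0.9],0],
  [[0,0,0],0],
], hand=5)

```text
clock: 8.5
tcp_pos: [0.5093, 0.449, 0.2094]
orientation: [-0.05, -3.139, 0.003]
contact_force: [0.4, 0.0, 0.0]
grip_width: 0.05
```

Request:
jog_arm([
  [[0,0,0],0],
  [[0,0,0],0],
  [[0,0,0],0],
  [[0,0,0],0],
  [[0,0,0],0],
  [[0,0,0],0],
], hand=0, grip_force=60)

```text
clock: 9.1
tcp_pos: [0.5104, 0.4498, 0.2122]
orientation: [0.05, 3.14, 0.002]
contact_force: [-0.1, -0.4, 5.0]
grip_width: 0.0205
```

Request:
jog_arm([
  [[0,0,1],0],
  [[0,0,2],0],
  [[0,0,2],0],
  [[0,0,2],0],
  [[0,0,2],0],
  [[0,0,2],0],
  [[0,0,2],0],
  [[0,0,2],0],
  [[0,0,2],0],
  [[0,0,0],0],
])

```text
clock: 10.1
tcp_pos: [0.5104, 0.4502, 0.3844]
orientation: [0.05, 3.138, 0.007]
contact_force: [0.2, 0.5, -0.4]
grip_width: 0.0205
```

Run:
```python
from h import *
print(get_obs()['tcp_pos'])
im,c=snap('wrist','w4.png');t,_=snap('top','t2.png');s,d=snap('scene','s2.png')
T=np.array(get_obs()['tcp_pos'])
for k in (.054,.1,.201): print(k,proj(c,T-[0,0,k]).round(1),proj(d,T-[0,0,k]).round(1))
k=np.zeros((600,800,3),np.uint8);k[:480,:480]=im[:,80:560];k[:300,480:]=cv2.resize(t[170:320,225:385],(320,300));k[300:,480:]=cv2.resize(s[40:240,350:456+1],(320,300));cv2.imwrite('pics/c4.png',k)
```

```text
[0.510444   0.45021497 0.38438911]
0.054 [315.5 314.8] [430.3 144.2]
0.1 [316.  272.7] [427.4 158.4]
0.201 [316.5 226. ] [421.6 187. ]
```

View pics/c4.png

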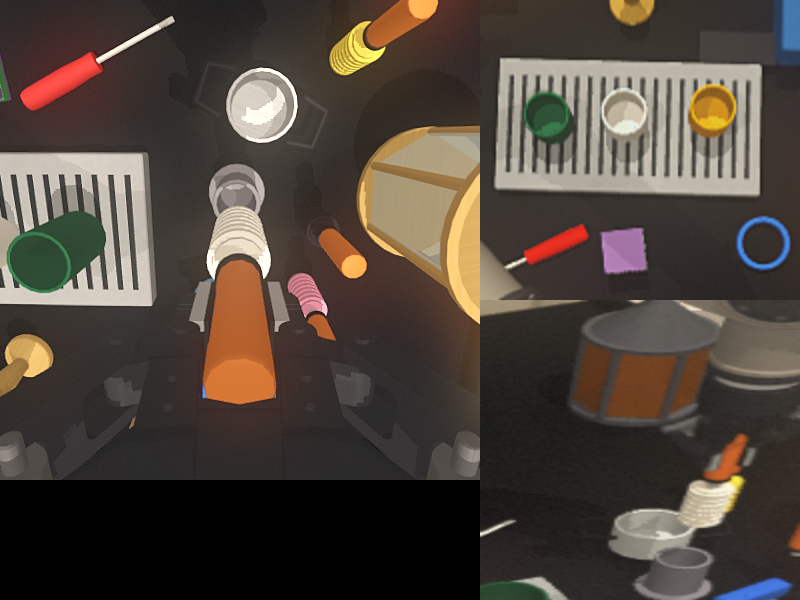

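Run:
```python
from h import *
c=get_calibration('wrist');t=get_calibration('top');d=get_calibration('scene')
print('green wrist',onz(c,119,263,.13),'top',onz(t,259,227,.13))
print('white top',onz(t,297,226,.13),'amber',onz(t,341.5,223.5,.13))
im=cv2.imread('pics/s2.png')
k=cv2.resize(im[220:310,240:400],(800,450),interpolation=2)
for p in [(259,227),(297,226),(341.5,223.5)]:
    w=onz(t,*p,.13)
    for a in np.linspace(0,6.28,24):
        q=proj(d,w+.033*np.array([np.cos(a),np.sin(a),0]));q=((q-[240,220])*5).astype(int);cv2.circle(k,tuple(map(int,q)),2,(255,0,255),-1)
cv2.imwrite('pics/c5.png',k)
```

```text
green wrist [0.54931779 0.25141888 0.13      ] top [0.55152878 0.24663593 0.13      ]
white top [0.5524714  0.13835268 0.13      ] amber [0.55747256 0.01178458 0.13      ]
```

View pics/c5.png

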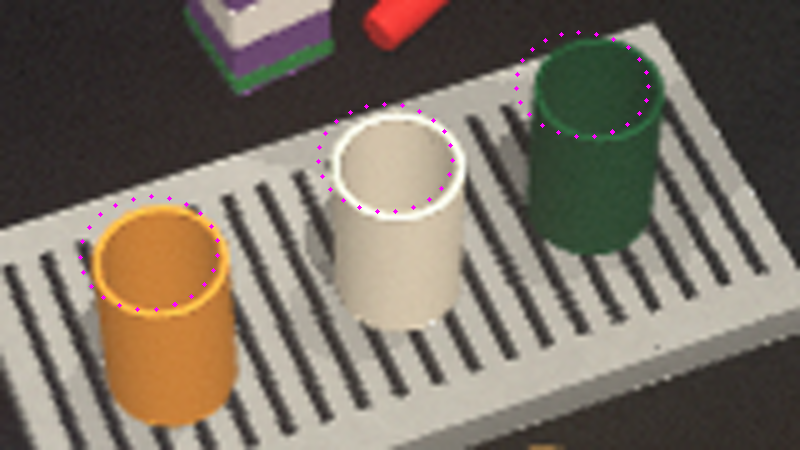

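Run:
```python
from h import *
d=get_calibration('scene')
for p in [(319.6,253.2),(272,272),(359.6,237.6)]: print(onz(d,*p,.13))
```

```text
[0.55979997 0.14176298 0.13      ]
[0.5635478  0.01484958 0.13      ]
[0.5570623 0.2525317 0.13     ]
```

Request:
jog_arm([
  [[0.4,-3,0],0],
  [[0.4,-3,0],0],
  [[0.4,-3,0],0],
  [[0.4,-3,0],0],
  [[0.4,-3,0],0],
  [[0.4,-3,0],0],
  [[0.4,-3,0],0],
  [[0.4,-3,0],0],
  [[0.4,-2.5,0],0],
  [[0.4,-2.5,0],0],
  [[0,-2,0],0],
  [[0,0,0],0],
])

```text
clock: 11.45
tcp_pos: [0.5495, 0.1357, 0.3797]
orientation: [-0.058, -3.139, 0.004]
contact_force: [-0.5, 0.3, -0.8]
grip_width: 0.0205
```

Run:
```python
from h import *
print(get_obs()['tcp_pos'])
im,c=snap('wrist','w5.png');T=np.array(get_obs()['tcp_pos'])
print(proj(c,T-[0,0,.201]).round(1))
for nm,p in [('white',(.552,.14,.13))]:
    for a in np.linspace(0,6.28,24):
        q=proj(c,np.array(p)+.033*np.array([np.cos(a),np.sin(a),0]));cv2.circle(im,tuple(map(int,q)),2,(255,0,255),-1)
cv2.imwrite('pics/w5m.png',im)
```

```text
[0.54952951 0.13568563 0.3796797 ]
[322.4 229.9]
```

View pics/w5m.png

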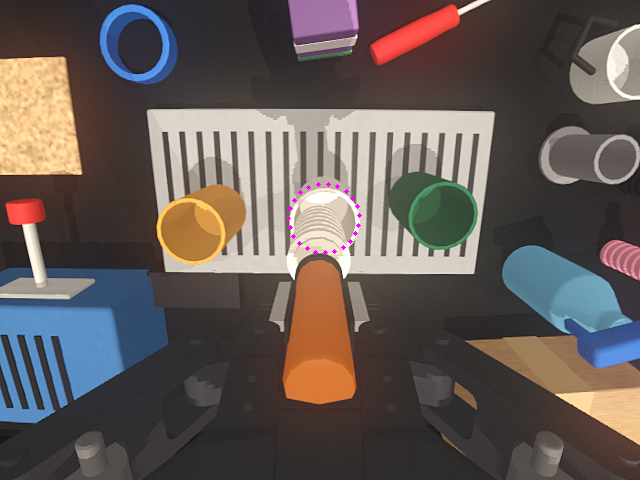

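Run:
```python
from h import *
c=get_calibration('wrist')
print('amber',onz(c,193,231,.13),'green',onz(c,443,215,.13),'white?',onz(c,320,246,.13))
s,d=snap('scene','s3.png')
w=cv2.imread('pics/w5.png')
k=np.zeros((600,800,3),np.uint8);k[:,:400]=cv2.resize(w[160:310,270:370],(400,600),interpolation=2);k[:450,400:]=cv2.resize(s[190:310,250:357],(400,450),interpolation=2);cv2.imwrite('pics/c6.png',k)
```

```text
amber [0.55886056 0.01822859 0.13      ] green [0.5514209  0.25378214 0.13      ] white? [0.57775681 0.13794213 0.13      ]
```

View pics/c6.png

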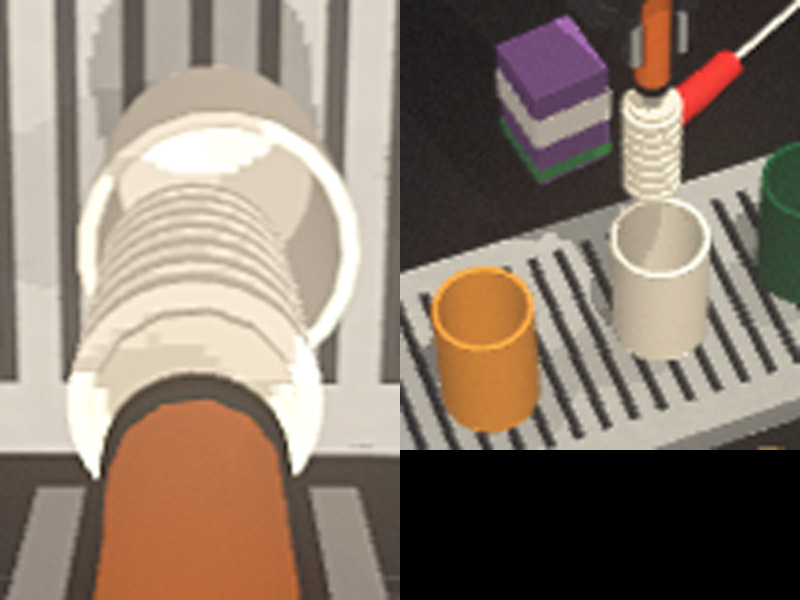

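Wrist view: the white mouth centre is at about (325,222), which puts it at x=0.555, y=0.140. The brush tip sits on the tool axis. Lowering the brush into white.

Request:
jog_arm([
  [[0.5,0.4,0],0],
  [[0,0,-1],0],
  [[0,0,-2],0],
  [[0,0,-2],0],
  [[0,0,-2],0],
  [[0,0,-2],0],
  [[0,0,-2],0],
  [[0,0,-1.5],0],
  [[0,0,-1],0],
  [[0,0,0],0],
])

```text
clock: 12.55
tcp_pos: [0.5538, 0.144, 0.244]
orientation: [-0.048, -3.138, 0.002]
contact_force: [-1.2, -0.1, -1.4]
grip_width: 0.0207
```

Request:
jog_arm([
  [[0,0,-0.2],0],
  [[0,0,-0.2],0],
  [[0,0,-0.2],0],
  [[0,0,0],0],
  [[0,0,0],0],
])

```text
clock: 13.05
tcp_pos: [0.5549, 0.1436, 0.2402]
orientation: [0.05, 3.141, 0.0]
contact_force: [-0.2, 0.2, -0.8]
grip_width: 0.0205
```

Request:
jog_arm([
  [[0,-0.2,-0.2],0],
  [[0,0,-0.1],0],
  [[0,0,-0.1],0],
  [[0,0,0],0],
  [[0,0,0],0],
])

```text
clock: 13.55
tcp_pos: [0.5565, 0.1426, 0.24]
orientation: [0.05, 3.137, 0.006]
contact_force: [-4.9, 0.4, 23.3]
grip_width: 0.0205
```

Run:
```python
from h import *
print([(get_obs()['tcp_pos'].round(4),get_obs()['contact_force'].round(1))])
s,d=snap('scene','s4.png');im,c=snap('wrist','w6.png')
k=np.zeros((600,800,3),np.uint8);k[:,:400]=cv2.resize(im[160:310,270:370],(400,600),interpolation=2);k[:450,400:]=cv2.resize(s[190:310,250:357],(400,450),interpolation=2);cv2.imwrite('pics/c7.png',k)
```

```text
[(array([0.5565, 0.1426, 0.24  ]), array([-4.9,  0.4, 23.3]))]
```

View pics/c7.png

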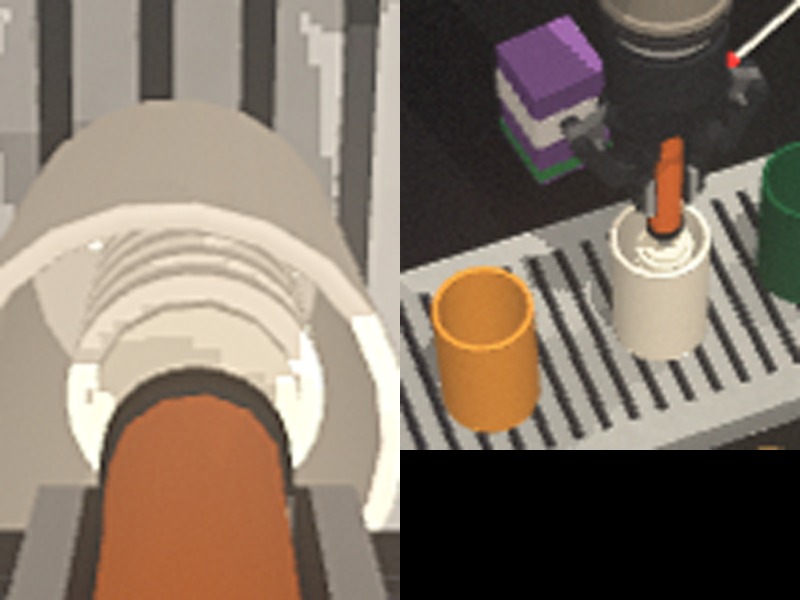

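Brush is on the floor of white, with 23 N of contact force. Up to the mouth and down again.

Request:
jog_arm([
  [[0,0,1.5],0],
  [[0,0,2],0],
  [[0,0,2],0],
  [[0,0,2],0],
  [[0,0,1.5],0],
  [[0,0,0.5],0],
  [[0,0,0],0],
  [[0,0,0],0],
])

```text
clock: 14.45
tcp_pos: [0.5544, 0.1415, 0.3301]
orientation: [-0.05, -3.14, 0.001]
contact_force: [0.0, 0.3, -0.0]
grip_width: 0.0208
```

Request:
jog_arm([
  [[0,0,-1.5],0],
  [[0,0,-2],0],
  [[0,0,-2],0],
  [[0,0,-2],0],
  [[0,0,-1.2],0],
  [[0,0,-0.4],0],
  [[0,0,-0.2],0],
  [[0,0,-0.1],0],
  [[0,0,0],0],
  [[0,0,0],0],
])

```text
clock: 15.45
tcp_pos: [0.5566, 0.1413, 0.2398]
orientation: [0.051, 3.137, 0.002]
contact_force: [-2.3, -2.1, 18.8]
grip_width: 0.0203
```

Request:
jog_arm([
  [[0,0,2],0],
  [[0,0,2.5],0],
  [[0,0,2.5],0],
  [[0,0,2],0],
  [[0,0,1],0],
  [[0,0,0],0],
  [[0,0,-1.5],0],
  [[0,0,-2.5],0],
  [[0,0,-2.5],0],
  [[0,0,-2.2],0],
  [[0,0,-0.9],0],
  [[0,0,-0.3],0],
])

```text
clock: 16.65
tcp_pos: [0.5562, 0.1413, 0.2392]
orientation: [0.051, 3.139, 0.0]
contact_force: [-3.8, -2.5, 29.3]
grip_width: 0.0208
```

Request:
jog_arm([
  [[0,0,-0.1],0],
  [[0,0,0],0],
  [[0,0,0],0],
])

```text
clock: 16.95
tcp_pos: [0.556, 0.1412, 0.2393]
orientation: [0.051, 3.138, 0.001]
contact_force: [-2.5, -1.9, 18.5]
grip_width: 0.0206
```

Request:
jog_arm([
  [[0,0,2],0],
  [[0,0,3],0],
  [[0,0,3],0],
  [[0,0,3],0],
  [[0,0,3],0],
  [[0,0,1],0],
  [[0.1,-3,0],0],
  [[0.1,-3,0],0],
  [[0.1,-3,0],0],
  [[0,-2,0],0],
  [[0,0,0],0],
  [[0,0,0],0],
])

```text
clock: 18.15
tcp_pos: [0.5575, 0.0319, 0.3859]
orientation: [-0.051, -3.14, -0.0]
contact_force: [-0.2, 1.0, -1.4]
grip_width: 0.0209
```

Run:
```python
from h import *
T=np.array(get_obs()['tcp_pos']);print(T)
im,c=snap('wrist','w7.png');s,d=snap('scene','s5.png')
for p in [(.56,.0155,.13),(.555,.140,.13),(.553,.251,.13)]: print(proj(c,p).round(1),proj(d,p).round(1))
k=np.zeros((600,800,3),np.uint8);k[:375]=cv2.resize(im[120:345,80:560],(800,375));k[375:,:400]=cv2.resize(s[210:300,235:395],(400,225));cv2.imwrite('pics/c8.png',k)
```

```text
[0.55745393 0.03185056 0.38587653]
[301.7 218.6] [271.7 270.8]
[432.8 209.4] [318.1 252. ]
[547.5 204.1] [358.3 236.6]
```

View pics/c8.png

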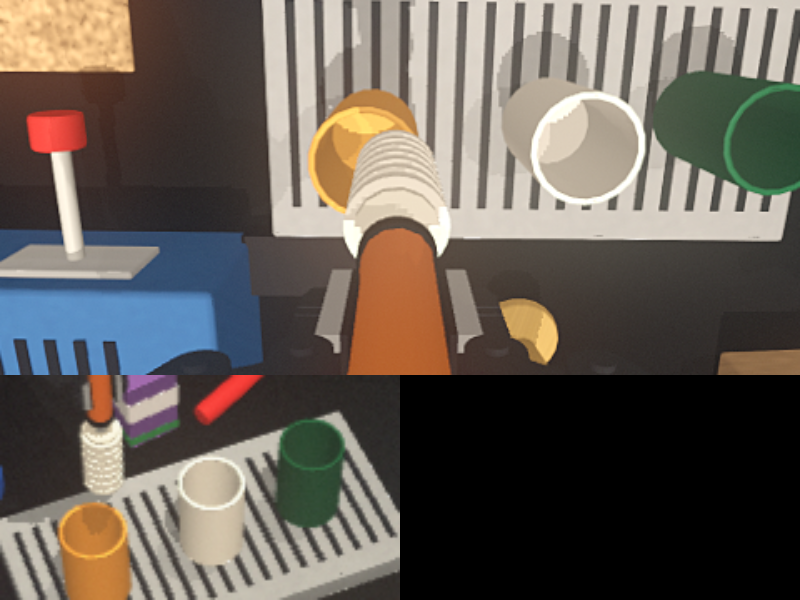

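Amber at about (300,217) and green at (549,203) match the predictions, and white is unmoved. Brushing amber.

Request:
jog_arm([
  [[0.2,-1.7,0],0],
  [[0,0,-1],0],
  [[0,0,-2.5],0],
  [[0,0,-2.5],0],
  [[0,0,-2.5],0],
  [[0,0,-2.5],0],
  [[0,0,-2],0],
  [[0,0,-1.2],0],
  [[0,0,-0.4],0],
  [[0,0,-0.3],0],
  [[0,0,0],0],
  [[0,0,0],0],
])

```text
clock: 19.45
tcp_pos: [0.5603, 0.015, 0.2393]
orientation: [0.05, 3.14, 0.001]
contact_force: [-1.3, -0.7, 4.7]
grip_width: 0.0211
```

Request:
jog_arm([
  [[0,0,2],0],
  [[0,0,2.5],0],
  [[0,0,2.5],0],
  [[0,0,2],0],
  [[0,0,0.6],0],
  [[0,0,0],0],
])

```text
clock: 20.05
tcp_pos: [0.5603, 0.0149, 0.335]
orientation: [0.049, 3.139, 0.001]
contact_force: [0.9, -0.4, -0.7]
grip_width: 0.0208
```

Request:
jog_arm([
  [[0,0,-1.5],0],
  [[0,0,-2.5],0],
  [[0,0,-2.5],0],
  [[0,0,-2],0],
  [[0,0,-0.8],0],
  [[0,0,-0.3],0],
  [[0,0,0],0],
  [[0,0,0],0],
])

```text
clock: 20.85
tcp_pos: [0.5605, 0.0142, 0.239]
orientation: [0.051, 3.14, -0.0]
contact_force: [-1.7, -1.3, 7.4]
grip_width: 0.0207
```

Request:
jog_arm([
  [[0,0,2],0],
  [[0,0,3],0],
  [[0,0,3],0],
  [[0,0,3],0],
  [[0,0,3],0],
  [[0,0,0.9],0],
  [[-0.1,4,0],0],
  [[-0.1,4,0],0],
  [[-0.1,4,0],0],
  [[-0.1,4,0],0],
  [[-0.1,4,0],0],
  [[0,0,0],0],
])

```text
clock: 22.05
tcp_pos: [0.5528, 0.2221, 0.385]
orientation: [-0.034, -3.138, -0.003]
contact_force: [-0.2, -0.1, -1.5]
grip_width: 0.0207
```

Run:
```python
from h import *
T=np.array(get_obs()['tcp_pos']);print(T)
im,c=snap('wrist','w8.png')
hsv=cv2.cvtColor(im,cv2.COLOR_BGR2HSV);m=cv2.inRange(hsv,(60,120,20),(90,255,255))
print('green bbox',cv2.boundingRect(m))
for p in [(.56,.0145,.13),(.555,.140,.13),(.553,.251,.13)]: 
    q=np.array([proj(c,np.array(p)+.033*np.array([np.cos(a),np.sin(a),0])) for a in np.linspace(0,6.28,40)]);print(q.min(0).round(),q.max(0).round())
    for v in q: cv2.circle(im,tuple(map(int,v)),1,(255,0,255),-1)
cv2.imwrite('pics/c9.png',im[100:360,60:600])
```

```text
[0.55277513 0.22212291 0.3849592 ]
green bbox (222, 52, 158, 196)
[ 71. 194.] [138. 260.]
[197. 185.] [267. 253.]
[314. 181.] [384. 249.]
```

View pics/c9.png

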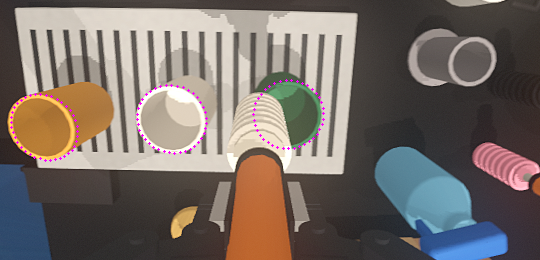

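Request:
jog_arm([
  [[0,2,0],0],
  [[0,0.7,0],0],
  [[0,0,0],0],
  [[0,0,0],0],
  [[0,0,0],0],
])

```text
clock: 22.6
tcp_pos: [0.555, 0.2404, 0.3869]
orientation: [0.052, 3.141, -0.001]
contact_force: [0.6, 0.1, -0.6]
grip_width: 0.0204
```

Request:
jog_arm([
  [[-0.2,1.0,0],0],
  [[0,0,-1],0],
  [[0,0,-2.5],0],
  [[0,0,-2.5],0],
  [[0,0,-2.5],0],
  [[0,0,-2.5],0],
  [[0,0,-2],0],
  [[0,0,-1.1],0],
  [[0,0,-0.4],0],
  [[0,0,-0.3],0],
  [[0,0,0],0],
  [[0,0,0],0],
])

```text
clock: 23.8
tcp_pos: [0.5529, 0.2518, 0.2396]
orientation: [0.05, 3.14, 0.001]
contact_force: [0.4, -0.4, -0.6]
grip_width: 0.0208
```

Request:
jog_arm([
  [[0,0,-0.2],0],
  [[0,0,-0.1],0],
  [[0,0,0],0],
  [[0,0,0],0],
])

```text
clock: 24.2
tcp_pos: [0.554, 0.2518, 0.2389]
orientation: [0.05, 3.138, 0.003]
contact_force: [-1.6, -1.6, 14.2]
grip_width: 0.0204
```

Request:
jog_arm([
  [[0,0,2],0],
  [[0,0,2.5],0],
  [[0,0,2.5],0],
  [[0,0,2],0],
  [[0,0,0.6],0],
  [[0,0,0],0],
])

```text
clock: 24.8
tcp_pos: [0.553, 0.2517, 0.3327]
orientation: [0.05, 3.14, 0.002]
contact_force: [-0.2, 0.1, -1.1]
grip_width: 0.0207
```

Request:
jog_arm([
  [[0,0,-1.5],0],
  [[0,0,-2.5],0],
  [[0,0,-2.5],0],
  [[0,0,-2],0],
  [[0,0,-0.8],0],
  [[0,0,-0.3],0],
  [[0,0,0],0],
  [[0,0,0],0],
])

```text
clock: 25.6
tcp_pos: [0.5545, 0.2515, 0.2386]
orientation: [0.051, 3.137, 0.003]
contact_force: [-0.2, -2.7, 17.3]
grip_width: 0.0205
```

Request:
jog_arm([
  [[0,0,2],0],
  [[0,0,3],0],
  [[0,0,3],0],
  [[0,0,3],0],
  [[0,0,3],0],
  [[0,0,0.7],0],
  [[-0.8,4,0],0],
  [[-0.8,4,0],0],
  [[-0.8,4,0],0],
  [[-0.8,3,0],0],
  [[0,0,0],0],
  [[0,0,0],0],
])

```text
clock: 26.8
tcp_pos: [0.5199, 0.402, 0.3808]
orientation: [-0.047, -3.139, 0.004]
contact_force: [0.4, -1.1, -1.1]
grip_width: 0.0209
```

Request:
jog_arm([
  [[0,0,0],0],
  [[0,0,0],0],
  [[0,0,0],0],
])

```text
clock: 27.1
tcp_pos: [0.5214, 0.4003, 0.3829]
orientation: [0.053, 3.141, -0.0]
contact_force: [0.2, -0.3, -1.3]
grip_width: 0.0206
```

Run:
```python
from h import *
T=np.array(get_obs()['tcp_pos']);print(T)
im,c=snap('wrist','w9.png')
print('tip',proj(c,T-[0,0,.203]),'foot/top',proj(c,(.509,.449,.004)),proj(c,(.509,.449,.085)))
for z,r in [(.004,.036),(.085,.026)]:
    for a in np.linspace(0,6.28,40): cv2.circle(im,tuple(map(int,proj(c,np.array((.509,.449,z))+r*np.array([np.cos(a),np.sin(a),0])))),1,(255,0,255),-1)
cv2.imwrite('pics/c10.png',cv2.resize(im[120:280,230:430],(800,640))[:600])
```

```text
[0.52135214 0.40032559 0.3829344 ]
tip [318.83537348 228.99736903] foot/top [356.8324541  183.69733677] [364.76182112 193.49264338]
```

View pics/c10.png

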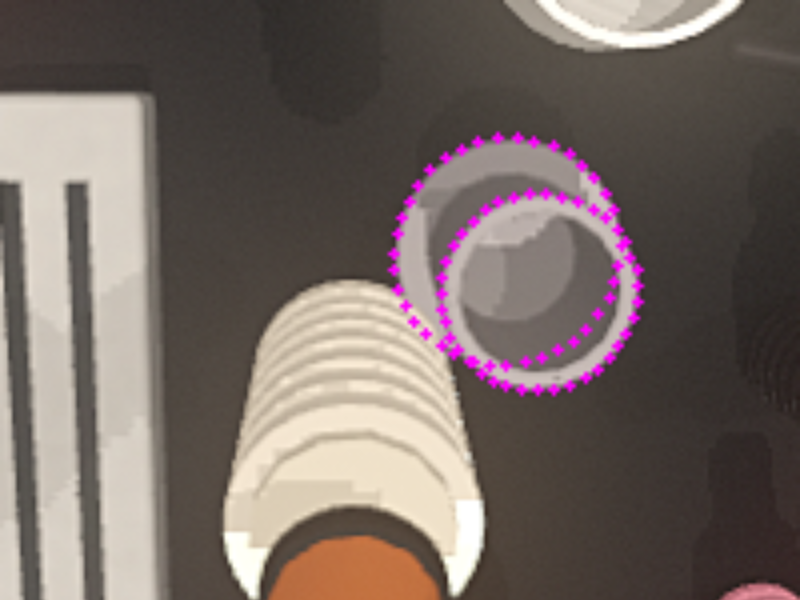

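Run:
```python
from h import *
T=np.array(get_obs()['tcp_pos']);c=get_calibration('wrist')
for dx in (0,-.005,-.01,-.015): print(dx,proj(c,T-[.0185-dx,0,.203]).round(1),proj(c,T+[dx,0,-.203]).round(1))
s,d=snap('scene','s6.png')
print(proj(d,T-[0,0,.203]),proj(d,T-[0,0,.118]),proj(d,T-[0,0,.203]+[-.01,0,0]))
im=cv2.resize(s[100:250,350:500],(600,600),interpolation=2)
for k in (.118,.203):
    q=(proj(d,T-[0,0,k])-[350,100])*4;cv2.circle(im,tuple(map(int,q)),3,(255,0,255),-1)
w=cv2.imread('pics/w6.png')
cv2.imwrite('pics/c11.png',im)
```

```text
0 [318.  206.3] [318.8 229. ]
-0.005 [317.8 200. ] [318.6 222.9]
-0.01 [317.6 193.7] [318.4 216.8]
-0.015 [317.3 187.3] [318.1 210.7]
[407.06803345 195.85026093] [411.27948642 172.13315841] [405.10783504 193.1465002 ]
```

View pics/c11.png

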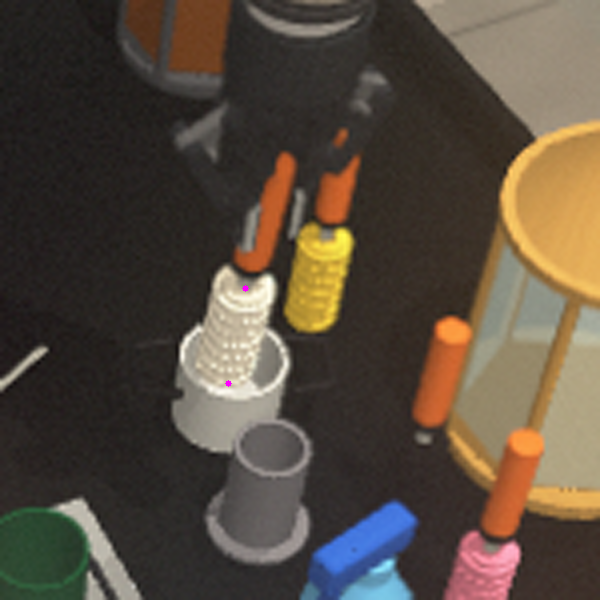

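Both views show the gripped brush pitched about 0.08 rad, with the tip about 12 mm towards -x. I'll compensate by entering the tube with the TCP about 10 mm to +x.

Request:
jog_arm([
  [[0,2.5,0],0],
  [[-0.1,2.4,0],0],
  [[0,0,0],0],
  [[0,0,0],0],
  [[0,0,-2],0],
  [[0,0,-3],0],
  [[0,0,-3],0],
  [[0,0,-1.5],0],
  [[0,0,-0.5],0],
  [[0,0,0],0],
  [[0,0,0],0],
])

```text
clock: 28.3
tcp_pos: [0.5205, 0.4508, 0.2846]
orientation: [0.051, 3.139, 0.003]
contact_force: [-0.0, 0.4, -0.5]
grip_width: 0.0209
```

Request:
jog_arm([
  [[0,-0.15,-0.5],0],
  [[0,0,-1],0],
  [[0,0,-1],0],
  [[-0.1,0,-1],0],
  [[0,0,-1],0],
  [[-0.1,0,-1],0],
  [[0,0,0],0],
  [[0,0,0],0],
])

```text
clock: 29.1
tcp_pos: [0.5178, 0.449, 0.2276]
orientation: [-0.05, -3.141, 0.001]
contact_force: [-0.5, 0.6, -1.3]
grip_width: 0.0209
```

Request:
jog_arm([
  [[0,0,-0.6],0],
  [[0,0,-0.5],0],
  [[0,0,-0.2],0],
  [[0,0,-0.2],0],
  [[0,0,0],0],
  [[0,0,0],0],
])

```text
clock: 29.7
tcp_pos: [0.5177, 0.4491, 0.213]
orientation: [-0.05, -3.141, -0.0]
contact_force: [-0.4, 0.8, -0.1]
grip_width: 0.0207
```

Request:
jog_arm([
  [[0,0,0],0],
  [[0,0,0],0],
  [[0,0,0],0],
  [[0,0,1],0],
  [[0,0,2],0],
  [[0,0,3],0],
  [[0,0,4],0],
  [[0,0,2],0],
  [[0,0,0],0],
  [[0,0,0],0],
], hand=5)

```text
clock: 30.7
tcp_pos: [0.5178, 0.449, 0.3336]
orientation: [0.05, 3.141, 0.001]
contact_force: [-0.3, -0.1, -0.8]
grip_width: 0.05
```

Run:
```python
from h import *
print(get_obs()['tcp_pos'])
im,c=snap('wrist','w10.png');s,d=snap('scene','s7.png');t,e=snap('top','t3.png')
k=np.zeros((600,800,3),np.uint8);k[:360,:480]=cv2.resize(im,(480,360));k[:300,480:780]=cv2.resize(s[130:250,360:480],(300,300));k[360:,:480]=cv2.resize(t[190:290,140:340],(480,240));cv2.imwrite('pics/c12.png',k)
def tr(img,c,z,lo,hi,b):
    h=cv2.cvtColor(img,cv2.COLOR_BGR2HSV);m=np.zeros(h.shape[:2],np.uint8);m[b[1]:b[3],b[0]:b[2]]=cv2.inRange(h,lo,hi)[b[1]:b[3],b[0]:b[2]]
    print(cv2.boundingRect(m))
tr(t,e,.13,(45,80,20),(95,255,255),(240,205,280,250));tr(t,e,.13,(10,120,60),(28,255,255),(322,205,362,245))
```

```text
[0.51775961 0.44903241 0.33360968]
(247, 217, 23, 26)
(329, 212, 24, 27)
```

View pics/c12.png

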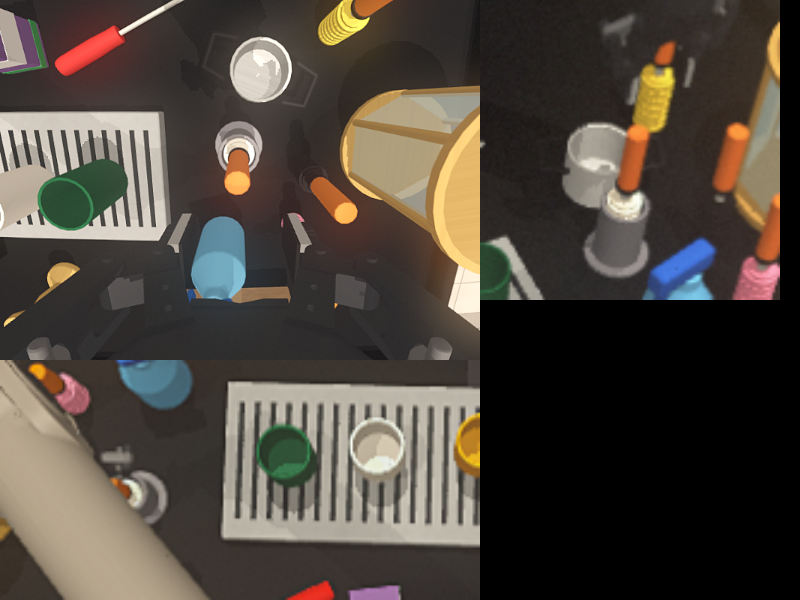

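Brush is standing in its tube, handle tip at wrist (237,182). The glass bounding boxes have not changed. Back to the knob to push it home.

Request:
jog_arm([
  [[0,-4,0],0],
  [[0,-4.9,0],0],
  [[0,-4.9,0],0],
  [[0,-4.9,0],0],
  [[0.5,-4.9,0],0],
  [[0.5,-4.9,0],0],
  [[0.5,-4.9,0],0],
  [[0.5,-4.9,0],0],
  [[0.5,-4.9,0],0],
  [[0.1,-4.9,0],0],
  [[0,-4.9,0],0],
  [[0,-4.9,0],0],
], hand=8.5)

```text
clock: 32.05
tcp_pos: [0.543, -0.1317, 0.3321]
orientation: [-0.05, -3.14, -0.0]
contact_force: [0.4, 0.6, -0.5]
grip_width: 0.085
```

Request:
jog_arm([
  [[0,-3.5,-2],0],
  [[0,-3,-3],0],
  [[0,0,-3],0],
  [[0,0,-2],0],
  [[0,0,0],0],
  [[0,0,0],0],
  [[0,0,0],0],
])

```text
clock: 32.75
tcp_pos: [0.5444, -0.1949, 0.234]
orientation: [0.049, 3.14, -0.001]
contact_force: [0.4, -0.3, 0.8]
grip_width: 0.0849
```

```bash
cat >> h.py <<'E'
def knob(im,c):
    hsv=cv2.cvtColor(im,cv2.COLOR_BGR2HSV);m=cv2.inRange(hsv,(0,150,60),(8,255,255))|cv2.inRange(hsv,(173,150,60),(180,255,255))
    n,l,s,ce=cv2.connectedComponentsWithStats(m);i=1+np.argmax(s[1:,4]);print(s[i],ce[i].round(1),'home',proj(c,(.5934,-.1962,.075)).round(1),'out',proj(c,(.5434,-.1945,.075)).round(1))
E
python3 - <<'E'
from h import *
print(get_obs()['tcp_pos']); knob(*snap('wrist','w11.png'))
E
```

```text
[ 0.54440956 -0.19494381  0.23396443]
[ 294  220   52   46 2148] [319.1 242.2] home [319.2 309.7] out [319.4 243.4]
```

Request:
jog_arm([
  [[0,0,-2.5],0],
  [[0,0,-3],0],
  [[0,0,-3],0],
  [[0,0,-1.5],0],
  [[0,0,-0.1],0],
  [[0,0,0],0],
])

```text
clock: 33.4
tcp_pos: [0.5444, -0.1952, 0.1329]
orientation: [0.05, 3.14, -0.001]
contact_force: [0.5, -0.1, 0.6]
grip_width: 0.0851
```

Request:
jog_arm([
  [[0,0,0],0],
  [[0,0,0],0],
  [[0,0,0],0],
  [[0,0,0],0],
  [[0,0,0],0],
  [[0,0,0],0],
  [[0,0,0],0],
  [[0,0,0],0],
], hand=0)

```text
clock: 34.2
tcp_pos: [0.5441, -0.195, 0.1329]
orientation: [0.051, 3.14, 0.001]
contact_force: [-1.7, 0.8, 6.4]
grip_width: 0.0319
```

Request:
jog_arm([
  [[0.5,-0.02,0],0],
  [[0.5,-0.02,0],0],
  [[0.5,-0.02,0],0],
  [[0.5,-0.02,0],0],
  [[0.5,-0.02,0],0],
  [[0.5,-0.02,0],0],
  [[0.5,-0.02,0],0],
  [[0.5,-0.02,0],0],
  [[0.5,-0.02,0],0],
  [[0.5,-0.02,0],0],
  [[0.1,0,0],0],
  [[0,0,0],0],
])

```text
clock: 35.4
tcp_pos: [0.5943, -0.1971, 0.1329]
orientation: [-0.051, -3.14, -0.001]
contact_force: [-5.1, 1.1, 12.1]
grip_width: 0.0326
```

Request:
jog_arm([
  [[0,0,0],0],
  [[0,0,0],0],
  [[0,0,0],0],
  [[0,0,0],0],
  [[0,0,0],0],
  [[0,0,2],0],
  [[0,0,4],0],
  [[0,0,4],0],
  [[0,0,4],0],
  [[0,0,2],0],
  [[0,0,0],0],
  [[0,0,0],0],
], hand=8.5)

```text
clock: 36.6
tcp_pos: [0.5946, -0.1968, 0.2918]
orientation: [0.05, 3.141, 0.0]
contact_force: [-1.3, 0.2, -0.4]
grip_width: 0.0849
```

Run:
```python
from h import *
print(get_obs()['tcp_pos']); im,c=snap('wrist','w12.png');knob(im,c)
P=np.array([onz(c,*p,.005) for p in [(0,0)]])
# mat mask in wrist
hsv=cv2.cvtColor(im,cv2.COLOR_BGR2HSV);m=cv2.inRange(hsv,(8,50,90),(28,255,255));m=cv2.morphologyEx(m,cv2.MORPH_CLOSE,np.ones((7,7)))
n,l,s,ce=cv2.connectedComponentsWithStats(m);i=1+np.argmax(s[1:,4]);print(s[i])
a=cv2.approxPolyDP(max(cv2.findContours((l==i).astype(np.uint8),0,1)[0],key=cv2.contourArea),8,True)[:,0];print([(tuple(q.tolist()),onz(c,*map(float,q),.005)[:2].round(3).tolist()) for q in a])
```

```text
[ 0.59463027 -0.19680349  0.29179459]
[ 299  204   41   37 1374] [318.8 221.6] home [319.4 223.4] out [319.6 162.7]
[   54     0   295   134 35341]
[((54, 5), [0.394, -0.436]), ((73, 119), [0.496, -0.437]), ((139, 133), [0.513, -0.372]), ((345, 118), [0.506, -0.169]), ((348, 0), [0.404, -0.164])]
```

Knob is home. Now I turn the jaws along x and fetch amber first, placing the glasses on the mat from its far end.

Request:
jog_arm([
  [[-0.3,1.9,0],-0.14],
  [[-0.3,1.9,0],-0.14],
  [[-0.3,1.9,0],-0.14],
  [[-0.3,1.9,0],-0.14],
  [[-0.3,1.9,0],-0.14],
  [[-0.3,1.9,0],-0.14],
  [[-0.3,1.9,0],-0.14],
  [[-0.3,1.9,0],-0.14],
  [[-0.3,1.9,0],-0.14],
  [[-0.3,1.9,0],-0.14],
  [[-0.4,2.1,0],-0.14],
  [[0,0,0],0],
])

```text
clock: 37.85
tcp_pos: [0.5597, 0.0177, 0.2899]
orientation: [-2.218, -2.221, 0.004]
contact_force: [0.2, 0.6, 0.5]
grip_width: 0.085
```

Request:
jog_arm([
  [[0,0,0],0],
  [[0,0,0],0],
  [[0,0,0],0],
])

```text
clock: 38.15
tcp_pos: [0.5607, 0.0127, 0.2918]
orientation: [2.223, 2.219, -0.001]
contact_force: [-0.8, 0.3, 0.1]
grip_width: 0.0848
```

```bash
cat >> h.py <<'E'
G={'amber':(.56,.0145),'white':(.555,.140),'green':(.553,.251)}
def rims(im,c,z=.13,names=G):
    hsv=cv2.cvtColor(im,cv2.COLOR_BGR2HSV);g=cv2.GaussianBlur(cv2.cvtColor(im,cv2.COLOR_BGR2GRAY),(3,3),0).astype(float)
    gx=cv2.Sobel(g,-1,1,0);gy=cv2.Sobel(g,-1,0,1);gm=np.hypot(gx,gy)
    for n in names:
        p=np.array([*G[n],z]);u=proj(c,p);A=[]
        for a in np.linspace(0,2*np.pi,60,endpoint=False):
            e=np.array([np.cos(a),np.sin(a),0]);best=None
            for r in np.arange(.024,.042,.0005):
                q=proj(c,p+r*e);x,y=int(round(q[0])),int(round(q[1]))
                if 0<=x<640 and 0<=y<480 and (best is None or gm[y,x]>best[0]): best=(gm[y,x],r*e[0],r*e[1])
            if best and best[0]>60:A.append(best[1:])
        A=np.array(A)
        if len(A)>15:
            M=np.c_[2*A,np.ones(len(A))];s=np.linalg.lstsq(M,(A**2).sum(1),rcond=None)[0]
            for _ in range(3):
                r=np.sqrt(s[2]+s[:2]@s[:2]);e=abs(np.linalg.norm(A-s[:2],axis=1)-r);k=e<max(.0015,np.median(e)*1.5);s=np.linalg.lstsq(M[k],(A[k]**2).sum(1),rcond=None)[0]
            print(n,len(A),k.sum(),'off mm',(s[:2]*1000).round(1),'r',round(r*1000,1),'pos',(p[:2]+s[:2]).round(4))
        else: print(n,'few',len(A))
E
python3 - <<'E'
from h import *
o=get_obs();print(o['tcp_pos'],o['orientation'],o['joints'].round(2)); im,c=snap('wrist','w13.png');rims(im,c)
im,c=snap('top','t4.png');rims(im,c)
E
```

```text
[0.56069497 0.0127148  0.29175086] [ 2.22323028e+00  2.21937606e+00 -6.86584922e-04] [-0.73  0.37  0.76  1.88 -0.3   1.    0.16]
amber 60 42 off mm [ 1.6 -2.7] r 34.4 pos [0.5616 0.0118]
white 47 29 off mm [ 0.2 -0.6] r 32.6 pos [0.5552 0.1394]
green few 0
amber 17 12 off mm [ -2.2 -10.2] r 48.1 pos [0.5578 0.0043]
white 60 34 off mm [ 1.1 -0.2] r 32.7 pos [0.5561 0.1398]
green 60 32 off mm [-0.6  1.1] r 34.9 pos [0.5524 0.2521]
```

Request:
jog_arm([
  [[0,0,-2],0],
  [[0,0,-3],0],
  [[0,0,-3],0],
  [[0,0,-3],0],
  [[0,0,-2],0],
  [[0,0,-1],0],
  [[0,0,0],0],
  [[0,0,0],0],
])

```text
clock: 39.05
tcp_pos: [0.5614, 0.0137, 0.1527]
orientation: [2.222, 2.219, 0.001]
contact_force: [0.3, -0.2, 0.8]
grip_width: 0.0851
```

Request:
jog_arm([
  [[0,0,0],0],
  [[0,0,0],0],
  [[0,0,0],0],
  [[0,0,0],0],
  [[0,0,0],0],
  [[0,0,0],0],
], hand=0, grip_force=35)

```text
clock: 39.65
tcp_pos: [0.5613, 0.0141, 0.1531]
orientation: [2.222, 2.22, 0.003]
contact_force: [-2.1, 0.1, 6.2]
grip_width: 0.0637
```

Request:
jog_arm([
  [[0,0,1],0],
  [[0,0,2],0],
  [[0,0,3],0],
  [[0,0,3],0],
  [[0,0,1],0],
  [[-1.3,-3.5,0],0],
  [[-1.3,-4,0],0],
  [[-1.3,-4,0],0],
  [[-1.3,-4,0],0],
  [[-1.3,-4,0],0],
  [[-1.3,-4,0],0],
  [[-1.3,-4,0],0],
])

```text
clock: 40.85
tcp_pos: [0.4687, -0.262, 0.2514]
orientation: [-2.222, -2.22, -0.0]
contact_force: [0.9, -0.8, -3.2]
grip_width: 0.0635
```

Request:
jog_arm([
  [[-1.3,-4,0],0],
  [[-1.3,-4,0],0],
  [[-1.3,-4,0],0],
  [[-0.3,-0.3,0],0],
  [[0,0,0],0],
  [[0,0,-2],0],
  [[0,0,-3],0],
  [[0,0,-3],0],
  [[0,0,-2],0],
  [[0,0,0],0],
  [[0,0,0],0],
])

```text
clock: 41.95
tcp_pos: [0.4284, -0.3828, 0.1519]
orientation: [-2.22, -2.222, -0.0]
contact_force: [0.2, 1.1, -1.8]
grip_width: 0.0639
```

Request:
jog_arm([
  [[0,0,-1],0],
  [[0,0,-0.7],0],
  [[0,0,-0.4],0],
  [[0,0,-0.1],0],
  [[0,0,0],0],
  [[0,0,0],0],
])

```text
clock: 42.55
tcp_pos: [0.4278, -0.3841, 0.1301]
orientation: [2.222, 2.22, 0.0]
contact_force: [0.1, -0.3, -3.0]
grip_width: 0.0642
```

Request:
jog_arm([
  [[0,0,-0.1],0],
  [[0,0,-0.1],0],
  [[0,0,0],0],
  [[0,0,0],0],
])

```text
clock: 42.95
tcp_pos: [0.4278, -0.3841, 0.1282]
orientation: [2.222, 2.22, 0.0]
contact_force: [0.7, 1.5, 1.8]
grip_width: 0.0643
```

Touchdown felt: Fz went from -3 to +1.8 N. Releasing, then fetching white.

Request:
jog_arm([
  [[0,0,0],0],
  [[0,0,0],0],
  [[0,0,0],0],
  [[0,0,0],0],
  [[0,0,1],0],
  [[0,0,3],0],
  [[0,0,4],0],
  [[0,0,4],0],
  [[0,0,4],0],
  [[1.2,4.6,0],0],
  [[1.2,4.6,0],0],
  [[1.2,4.6,0],0],
], hand=8.5)

```text
clock: 44.15
tcp_pos: [0.4638, -0.2448, 0.2889]
orientation: [2.224, 2.218, 0.002]
contact_force: [1.7, 0.1, 0.2]
grip_width: 0.0847
```

Request:
jog_arm([
  [[1.2,4.6,0],0],
  [[1.2,4.6,0],0],
  [[1.2,4.6,0],0],
  [[1.2,4.6,0],0],
  [[1.2,4.6,0],0],
  [[1.2,4.6,0],0],
  [[1.2,4.6,0],0],
  [[0.8,4.6,0],0],
  [[0,1.7,0],0],
  [[0,0,0],0],
  [[0,0,0],0],
  [[0,0,0],0],
])

```text
clock: 45.35
tcp_pos: [0.5557, 0.1365, 0.2883]
orientation: [2.226, 2.216, -0.0]
contact_force: [1.2, 0.0, 0.1]
grip_width: 0.0851
```

Run:
```python
from h import *
print(get_obs()['tcp_pos']); im,c=snap('wrist','w14.png');rims(im,c,.13,['white','green'])
im,c=snap('top','t5.png');rims(im,c,.13,['white','green']);G['amber']=(.428,-.384);rims(im,c,.105,['amber']);im,c=snap('scene','s8.png');rims(im,c,.105,['amber'])
```

```text
[0.55569336 0.13651551 0.28829725]
white 50 31 off mm [-0.7 -1.1] r 34.8 pos [0.5543 0.1389]
green 60 45 off mm [-2.5 -3.6] r 33.7 pos [0.5505 0.2474]
white few 0
green 60 35 off mm [-1.3  1.7] r 34.6 pos [0.5517 0.2527]
amber 60 33 off mm [-1.8 -1.9] r 32.4 pos [ 0.4262 -0.3859]
amber 60 43 off mm [1.1 0.7] r 32.9 pos [ 0.4291 -0.3833]
```

Request:
jog_arm([
  [[0,0.25,-1.6],0],
  [[0,0,-3],0],
  [[0,0,-3],0],
  [[0,0,-3],0],
  [[0,0,-2],0],
  [[0,0,-1],0],
  [[0,0,0],0],
  [[0,0,0],0],
])

```text
clock: 46.3
tcp_pos: [0.5562, 0.1411, 0.1524]
orientation: [2.223, 2.219, 0.001]
contact_force: [0.1, 0.6, 0.1]
grip_width: 0.0852
```

Request:
jog_arm([
  [[0,0,0],0],
  [[0,0,0],0],
  [[0,0,0],0],
  [[0,0,0],0],
  [[0,0,0],0],
  [[0,0,0],0],
], hand=0, grip_force=35)

```text
clock: 46.9
tcp_pos: [0.5555, 0.1417, 0.1519]
orientation: [-2.222, -2.22, 0.001]
contact_force: [-2.2, -0.3, 2.6]
grip_width: 0.0045
```

The jaws closed on nothing, so white may have been knocked aside. Open up, lift and look.

Request:
jog_arm([
  [[0,0,2],0],
  [[0,0,3],0],
  [[0,0,4],0],
  [[0,0,4],0],
  [[0,0,3],0],
  [[0,0,0],0],
  [[0,0,0],0],
  [[0,0,0],0],
])

```text
clock: 47.7
tcp_pos: [0.5548, 0.1416, 0.3102]
orientation: [-2.221, -2.22, 0.004]
contact_force: [-0.6, 0.6, -3.2]
grip_width: 0.0043
```

Run:
```python
from h import *
print(get_obs()['tcp_pos']); im,c=snap('wrist','w15.png');t,e=snap('top','t6.png');s,d=snap('scene','s9.png')
k=np.zeros((600,800,3),np.uint8);k[:360,:480]=cv2.resize(im,(480,360));k[:300,480:]=cv2.resize(s[190:310,230:358],(320,300));k[360:,:480]=cv2.resize(t[190:290,200:400],(480,240));k[300:,480:]=cv2.resize(s[230:350,70:198],(320,300));cv2.imwrite('pics/c13.png',k)
```

```text
[0.55477944 0.14161441 0.31023168]
```

View pics/c13.png

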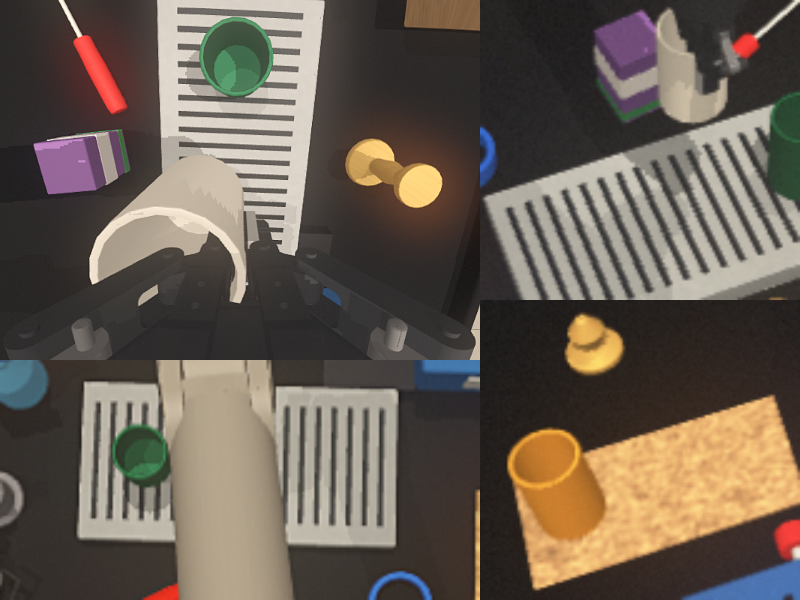

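White was knocked about 3 cm towards -x. The jaws now pinch its wall (4.5 mm wide), one finger inside and one outside, and the glass hangs upright from them. I'll measure the rim offset numerically, then set it down on the mat that way.

Run:
```python
from h import *
T=get_obs()['tcp_pos'];c=get_calibration('wrist');im=cv2.imread('pics/w15.png')
zr=T[2]-.022
for z in (zr-.008,zr,zr+.008):
  for g in ((.524,.1416),(.524,.1516),(.524,.1316)):
    G['white']=g;print(z.round(3),end=' ');rims(im,c,z,['white'])
s=cv2.imread('pics/s9.png');d=get_calibration('scene')
for g in ((.524,.1416),): G['white']=g;rims(s,d,zr,['white'])
for p in [(92,260),(160,208),(245,275),(120,222),(215,225)]: print(p,onz(c,p[0]*4/3,p[1]*4/3,zr).round(4))
```

```text
0.28 white 41 25 off mm [-4.4 -3.1] r 33.1 pos [0.5196 0.1385]
0.28 white 40 23 off mm [ 2.  -6.8] r 33.6 pos [0.526  0.1448]
0.28 white 34 22 off mm [-4.1 -0.5] r 35.3 pos [0.5199 0.1311]
0.288 white 37 31 off mm [-1.   0.2] r 31.8 pos [0.523  0.1418]
0.288 white 37 22 off mm [ 2.2 -4.7] r 31.4 pos [0.5262 0.1469]
0.288 white 34 20 off mm [-2.4  2. ] r 35.7 pos [0.5216 0.1336]
0.296 white 36 27 off mm [-0.1  1.5] r 32.2 pos [0.5239 0.1431]
0.296 white 40 26 off mm [ 2.5 -3.9] r 29.7 pos [0.5265 0.1477]
0.296 white 31 22 off mm [-0.1  4.8] r 32.5 pos [0.5239 0.1364]
white 34 20 off mm [ 4.  -1.6] r 30.6 pos [0.528 0.14 ]
(92, 260) [0.4937 0.1502 0.2885]
(160, 208) [0.524  0.1733 0.2885]
(245, 275) [0.5564 0.1437 0.2885]
(120, 222) [0.5078 0.1674 0.2885]
(215, 225) [0.5448 0.1663 0.2885]
```

Request:
jog_arm([
  [[-0.9,-3,0],0],
  [[-0.9,-4,0],0],
  [[-0.9,-4,0],0],
  [[-0.9,-4,0],0],
  [[-0.9,-4,0],0],
  [[-0.9,-4,0],0],
  [[-0.9,-4,0],0],
  [[-0.9,-4,0],0],
  [[-0.9,-4,0],0],
  [[-0.9,-4,0],0],
  [[-0.1,-3,0],0],
  [[0,-2,0],0],
])

```text
clock: 49.05
tcp_pos: [0.4634, -0.3011, 0.3114]
orientation: [-2.226, -2.216, 0.002]
contact_force: [0.3, 0.5, -2.5]
grip_width: 0.004
```

Request:
jog_arm([
  [[0,0,0],0],
  [[0,0,0],0],
  [[0,0,-2],0],
  [[0,0,-3],0],
  [[0,0,-3],0],
  [[0,0,-3],0],
  [[0,0,-3],0],
  [[0,0,-2],0],
  [[0,0,0],0],
  [[0,0,0],0],
])

```text
clock: 50.05
tcp_pos: [0.4651, -0.2976, 0.1521]
orientation: [-2.221, -2.221, 0.0]
contact_force: [-0.2, -1.4, -1.4]
grip_width: 0.0042
```

Run:
```python
from h import *
o=get_obs();T=o['tcp_pos'];print(T,o['grip_width'],o['contact_force'])
G['white']=(T[0]-.031,T[1]-.001);G['amber']=(.428,-.384)
im,c=snap('scene','s10.png');rims(im,c,T[2]-.022,['white']);rims(im,c,.105,['amber']);im,c=snap('top','t7.png');rims(im,c,T[2]-.022,['white']);rims(im,c,.13,['green'])
```

```text
[ 0.46512202 -0.29758404  0.15206581] 0.0041520768491870265 [-0.22275791 -1.42360365 -1.4422444 ]
white 46 29 off mm [-0.4  1.9] r 33.3 pos [ 0.4337 -0.2967]
amber 60 43 off mm [1.2 0.7] r 32.8 pos [ 0.4292 -0.3833]
white few 14
green 60 39 off mm [1.4 0.3] r 36.0 pos [0.5544 0.2513]
```

Positions agree. Lowering to touchdown near TCP 0.127.

Request:
jog_arm([
  [[0,-0.2,-1],0],
  [[0,0,-0.7],0],
  [[0,0,-0.4],0],
  [[0,0,-0.1],0],
  [[0,0,0],0],
  [[0,0,0],0],
])

```text
clock: 50.75
tcp_pos: [0.4648, -0.3006, 0.13]
orientation: [2.223, 2.22, 0.0]
contact_force: [-0.6, 0.3, -2.2]
grip_width: 0.0042
```

Request:
jog_arm([
  [[0,0,-0.1],0],
  [[0,0,-0.1],0],
  [[0,0,0],0],
  [[0,0,0],0],
])

```text
clock: 51.15
tcp_pos: [0.4648, -0.3004, 0.1279]
orientation: [2.223, 2.22, 0.0]
contact_force: [-1.0, -0.1, -1.5]
grip_width: 0.0044
```

Request:
jog_arm([
  [[0,0,-0.1],0],
  [[0,0,-0.05],0],
  [[0,0,0],0],
  [[0,0,0],0],
])

```text
clock: 51.55
tcp_pos: [0.4651, -0.3005, 0.127]
orientation: [2.222, 2.22, 0.001]
contact_force: [-0.9, 1.3, 4.6]
grip_width: 0.0044
```

Request:
jog_arm([
  [[0,0,0],0],
  [[0,0,0],0],
  [[0,0,0],0],
  [[0,0,0],0],
  [[0,0,1],0],
  [[0,0,2],0],
  [[0,0,4],0],
  [[0,0,4],0],
  [[0,0,4],0],
  [[0,0,1.5],0],
  [[0,0,0],0],
], hand=2.2)

```text
clock: 52.65
tcp_pos: [0.4656, -0.3012, 0.2939]
orientation: [2.22, 2.217, 0.004]
contact_force: [0.2, -0.2, -1.1]
grip_width: 0.022
```

Request:
jog_arm([
  [[0.7,4.6,0],0],
  [[0.7,4.6,0],0],
  [[0.7,4.6,0],0],
  [[0.7,4.6,0],0],
  [[0.7,4.6,0],0],
  [[0.7,4.6,0],0],
  [[0.7,4.6,0],0],
  [[0.7,4.6,0],0],
  [[0.7,4.6,0],0],
  [[0.7,4.6,0],0],
  [[0.7,4.6,0],0],
  [[0.7,3.6,0],0],
], hand=8.5)

```text
clock: 53.85
tcp_pos: [0.5476, 0.2449, 0.2893]
orientation: [-2.219, -2.222, 0.004]
contact_force: [0.9, 0.3, 0.2]
grip_width: 0.0847
```

Request:
jog_arm([
  [[0,0.5,0],0],
  [[0,0,0],0],
  [[0,0,0],0],
  [[0,0,0],0],
])

```text
clock: 54.25
tcp_pos: [0.5487, 0.2443, 0.2911]
orientation: [2.226, 2.217, -0.002]
contact_force: [0.7, -0.2, -0.7]
grip_width: 0.0853
```

Run:
```python
from h import *
print(get_obs()['tcp_pos']); im,c=snap('wrist','w16.png');rims(im,c,.13,['green'])
G['white']=(.434,-.3015);G['amber']=(.428,-.384)
for n in('top','scene'):
    im,c=snap(n,n+'11.png');rims(im,c,.105,['white','amber']);rims(im,c,.13,['green'])
```

```text
[0.54871754 0.24432243 0.29110649]
green 60 41 off mm [-0.5  1.7] r 37.7 pos [0.5525 0.2527]
white 60 40 off mm [-3.1  3.5] r 30.2 pos [ 0.4309 -0.298 ]
amber 60 33 off mm [-1.8 -1.9] r 32.4 pos [ 0.4262 -0.3859]
green 27 19 off mm [ 0.3 -3. ] r 34.3 pos [0.5533 0.248 ]
white 60 38 off mm [3.  3.8] r 32.3 pos [ 0.437  -0.2977]
amber 60 43 off mm [1.1 0.7] r 32.9 pos [ 0.4291 -0.3833]
green 47 28 off mm [ 1.  -1.3] r 34.4 pos [0.554  0.2497]
```

Request:
jog_arm([
  [[0.4,0.65,0],0],
  [[0,0,-1.9],0],
  [[0,0,-3],0],
  [[0,0,-3],0],
  [[0,0,-3],0],
  [[0,0,-2],0],
  [[0,0,-1],0],
  [[0,0,0],0],
  [[0,0,0],0],
])

```text
clock: 55.3
tcp_pos: [0.5535, 0.2532, 0.1532]
orientation: [2.222, 2.22, 0.002]
contact_force: [-0.2, -0.3, -0.1]
grip_width: 0.085
```

Request:
jog_arm([
  [[0,0,0],0],
  [[0,0,0],0],
  [[0,0,0],0],
  [[0,0,0],0],
  [[0,0,0],0],
  [[0,0,0],0],
], hand=0, grip_force=35)

```text
clock: 55.9
tcp_pos: [0.5532, 0.2533, 0.1538]
orientation: [-2.223, -2.22, -0.003]
contact_force: [-2.1, -0.3, 7.1]
grip_width: 0.0641
```

Request:
jog_arm([
  [[0,0,1],0],
  [[0,0,2],0],
  [[0,0,4],0],
  [[0,0,4],0],
  [[0,0,3],0],
  [[-1,-3,0],0],
  [[-1,-4,0],0],
  [[-1,-4,0],0],
  [[-1,-4,0],0],
  [[-1,-4,0],0],
  [[-1,-4,0],0],
  [[-1,-4,0],0],
])

```text
clock: 57.1
tcp_pos: [0.4819, -0.0187, 0.2929]
orientation: [-2.223, -2.22, -0.002]
contact_force: [0.9, -0.3, -3.2]
grip_width: 0.0637
```

Request:
jog_arm([
  [[-1,-4,0],0],
  [[-1,-4,0],0],
  [[-1,-4,0],0],
  [[-1,-4,0],0],
  [[-0.8,-3.7,0],0],
  [[0,0,0],0],
  [[0,0,-2],0],
  [[0,0,-3],0],
  [[0,0,-3],0],
  [[0,0,-3],0],
  [[0,0,0],0],
  [[0,0,0],0],
])

```text
clock: 58.3
tcp_pos: [0.4348, -0.2139, 0.183]
orientation: [-2.223, -2.22, 0.001]
contact_force: [0.3, -0.5, -2.4]
grip_width: 0.0643
```

Bottom is at about z=0.06; touchdown should come near TCP 0.128.

Request:
jog_arm([
  [[0,0,-2],0],
  [[0,0,-1.6],0],
  [[0,0,-1],0],
  [[0,0,-0.5],0],
  [[0,0,-0.2],0],
  [[0,0,0],0],
  [[0,0,0],0],
])

```text
clock: 59.0
tcp_pos: [0.4351, -0.2141, 0.13]
orientation: [2.222, 2.22, 0.001]
contact_force: [0.4, 0.7, -2.8]
grip_width: 0.0644
```

Request:
jog_arm([
  [[0,0,-0.1],0],
  [[0,0,-0.1],0],
  [[0,0,0],0],
  [[0,0,0],0],
])

```text
clock: 59.4
tcp_pos: [0.4351, -0.2144, 0.1287]
orientation: [2.223, 2.219, 0.003]
contact_force: [-3.9, 2.5, 15.4]
grip_width: 0.0643
```

Request:
jog_arm([
  [[0,0,0.1],0],
  [[0,0,0],0],
])

```text
clock: 59.6
tcp_pos: [0.435, -0.2141, 0.1288]
orientation: [2.222, 2.22, 0.001]
contact_force: [-0.9, -0.3, 4.2]
grip_width: 0.0641
```

Request:
jog_arm([
  [[0,0,0],0],
  [[0,0,0],0],
  [[0,0,0],0],
  [[0,0,0],0],
  [[0,0,1],0],
  [[0,0,3],0],
  [[0,0,4],0],
  [[0,0,4],0],
  [[0,0,4],0],
  [[0,0,2],0],
], hand=8.5)

```text
clock: 60.6
tcp_pos: [0.4352, -0.215, 0.3118]
orientation: [2.222, 2.217, 0.004]
contact_force: [0.5, 0.3, -0.6]
grip_width: 0.0848
```

Request:
jog_arm([
  [[0,4,0],0],
  [[0,4,0],0],
  [[0,4,0],0],
  [[0,4,0],0],
  [[0,4,0],0],
  [[0,0,0],0],
  [[0,0,0],0],
  [[0,0,0],0],
])

```text
clock: 61.4
tcp_pos: [0.4346, -0.0151, 0.3086]
orientation: [2.224, 2.218, 0.0]
contact_force: [0.1, -0.1, 0.3]
grip_width: 0.0849
```

Run:
```python
from h import *
G['white']=(.434,-.298);G['amber']=(.428,-.384);G['green']=(.4355,-.214)
t=cv2.imread('pics/t3.png')
for n in('top','scene'):
    im,c=snap(n,n+'12.png');rims(im,c,.105);knob(im,c)
    # base vs rim: bystanders: change vs first frame
    b=cv2.imread('pics/%s0.png'%n);df=(cv2.absdiff(im,b).max(2)>45).astype(np.uint8);df=cv2.morphologyEx(df,cv2.MORPH_OPEN,np.ones((3,3)))
    N,l,s,ce=cv2.connectedComponentsWithStats(df);print(n,[x.tolist() for x in s[1:] if x[4]>25])
```

```text
amber 60 33 off mm [-1.8 -1.9] r 32.4 pos [ 0.4262 -0.3859]
white 60 39 off mm [-2.7  0.4] r 29.9 pos [ 0.4313 -0.2976]
green 60 38 off mm [-3.5  1.1] r 33.5 pos [ 0.432  -0.2129]
[247 282  32  21 281] [262.8 292. ] home [410.3 213. ] out [410.4 229.8]
top [[329, 212, 24, 28, 511], [254, 216, 12, 27, 260], [247, 219, 6, 16, 75], [298, 221, 4, 15, 50], [304, 220, 4, 10, 33], [267, 223, 5, 18, 78], [288, 230, 6, 10, 30], [347, 231, 65, 173, 7057], [294, 237, 10, 4, 31], [340, 241, 4, 8, 29], [405, 255, 86, 35, 1861], [52, 322, 118, 98, 4340], [68, 373, 12, 9, 45], [159, 382, 166, 98, 9063], [340, 400, 75, 80, 3076], [344, 405, 11, 7, 56], [309, 408, 14, 30, 320], [327, 416, 11, 13, 64], [351, 417, 15, 9, 88], [336, 427, 5, 6, 27], [364, 433, 6, 15, 67], [326, 445, 11, 20, 150]]
amber 60 43 off mm [1.1 0.8] r 32.9 pos [ 0.4291 -0.3832]
white 60 37 off mm [2.7 0.2] r 31.4 pos [ 0.4367 -0.2978]
green 47 30 off mm [ 4.6 -2. ] r 35.6 pos [ 0.4401 -0.216 ]
[313 203  29  27 301] [326.4 216.2] home [194.6 325.5] out [188.9 308.6]
scene [[141, 0, 110, 157, 7672], [435, 0, 18, 6, 74], [419, 14, 49, 73, 1882], [164, 62, 4, 10, 34], [158, 72, 33, 35, 358], [158, 105, 9, 15, 62], [197, 112, 7, 11, 53], [213, 156, 28, 26, 466], [178, 170, 23, 15, 184], [238, 188, 8, 13, 58], [347, 228, 26, 40, 530], [345, 242, 18, 29, 169], [327, 246, 6, 9, 33], [340, 247, 14, 23, 117], [320, 248, 6, 9, 30], [313, 251, 17, 31, 107], [305, 255, 8, 11, 50], [325, 259, 7, 10, 36], [257, 261, 31, 45, 1110], [312, 265, 11, 20, 72], [154, 271, 33, 33, 795], [118, 272, 34, 43, 778], [309, 276, 6, 9, 33], [81, 281, 40, 45, 1189], [150, 297, 5, 7, 30]]
```

Two views agree on the three glasses upright on the mat. There is no change against the first frames at the knob, brush, stand or bystanders. Handing in.

```bash
python3 -c "
from bench import *
print(hand_in())"
```

```text
the job is handed in; nothing more can be done
None
```

The job is done and handed in at about 61 s on the robot's clock; `hand_in()` reports no verdict.

**What I did:**
- **Gate and brush:** I pulled the gate knob fully out and took the white-bristled brush from its stand.
- **Brushing:** I brushed white, then amber, then green, each down to the floor (contact felt), up to the mouth and down again. White's first upstroke stopped about 4 mm short of the mouth, so I gave it one extra, higher stroke.
- **Finish:** I put the brush back, pushed the knob home and set the three glasses on the mat.

**Last checks:**
- **Glasses:** Rim fits from the top and scene cameras agree to within about 8 mm that all three stand upright on the mat.
- **Everything else:** Compared with the first pictures, nothing has changed around the knob, brush, stand or the other things on the cart. Right after I released it, the knob matched the fully-home position to within 2 px.

**What went wrong on the way:**
- **White knocked aside:** White was knocked about 3 cm just before I grasped it. The jaws closed on its wall with one finger inside, and I carried it and set it down that way.
- **Brush tilt:** The brush tilted about 0.08 rad in the grip during brushing, so I offset for it when returning it to the stand.
- **Green's landing:** Green touched the mat with about 15 N, firmer than the other two. I backed off to 4 N before letting go.
- **Knob check at the end:** My automatic knob finder picked up the red screwdriver instead in the last pictures, so the final word on the knob is the picture comparison.

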